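Feed the potato peeler and hang up the tray

ROBOT

A 7-joint arm with a two-finger parallel gripper is mounted at the origin on the work surface. World frame = base frame: x ahead of the robot, y to its left, z up, the work surface at z = 0. Lengths are in m, angles in rad, forces in N, time in s.
With the tool pointing down it reaches from about 0.425 to 0.925 m from the base axis. Payload 6.8 kg.
Tool frame: the origin (TCP) lies on the front face of the gripper's body, between the roots of the fingers; the fingertips stand 73 mm ahead of it and the grasp point (between the pads) lies 54 mm ahead of it; z points along the fingers, y is the direction in which the jaws open and shut (so a half turn about z gives the same grasp; the last joint's range is limited). The gripper opens to 85 mm and grips with 20 to 120 N. Pads are 22 mm wide; open, the fingers measure 114 mm over their backs; the gripper's body (76 mm by 85 mm) begins 54 mm behind the grasp point. The pads swing forward as they close: fully open they stand 13 mm farther back than shut.
Start: joints at [-1.33, 0.477, 0.022, 1.555, -0.011, 1.109, -0.083], TCP at [0.231, 0.634, 0.304] pointing down, gripper open.
Joint ranges: [-2.96, 2.96], [-0.34, 2.1], [-1.41, 1.46], [0.24, 2.44], [-1.37, 4.51], [0.17, 1.92], [-2.96, 2.96]. Speed limits (rad/s): [2.39, 2.39, 3.14, 3.14, 3.14, 3.14, 3.14].

INTERFACE

Orientations are given as a rotation vector (axis times angle).
In Python, from bench import * gives the robot as it stands.
- The arm moves only by the tool jog_arm, never from a script. Its argument "plan" is a list of rows, each a list of 2 entries, a list of its own where there are three numbers: the shift along the world's x, y, z in cm, then the turn about the world's z in rad. In form: [[[tx, ty, tz], twist], ...]. A call has 1 to 12 rows; each row shifts and turns the commanded pose from where the row before left it; what a row does not reach is not made up. A row lasts 1/10 s, in which the tool goes at most 50 mm and 8.59 degrees, less where a joint would pass 70% of its speed; a pose out of reach is approached as far as the arm can. A call is refused whole if a number of a shift passes 5 or a number of a turn 0.15, either way. A call with a gripper value outside its range is refused whole. "hand" is the finger opening in cm, from 0 to 8.54, set as the call begins (left out, the last holds). The fingers move at their own pace and stop on an object; "grip_force" is the grip in N (left out, the last holds). Time passes only in rows, so rows that do not move let the fingers close. It gives the time, the measured TCP pose, the force and the opening at its end, in the units of the state.
- get_obs(): the state, without advancing time (a new reading comes with each control period).
- grab_frame(name): name is "side" or "top" or "wrist"; returns the picture (420x560x3 uint8, red, green, blue); there is no depth.
- get_calibration(name): a dict with "intrinsics" (3x3 intrinsics, pixels), "xyz" and "orientation" of the camera in the world. Camera axes: x right, y down, z forward; pixel columns grow to the right and rows downward; lengths in m; the calibration is good to about 2 mm. A picture is of the moment at which its call begins: read the wrist's pose just before it. get_calibration takes no time and is no camera call; for the wrist camera it gives the pose at the moment of the call.
- hand_in(): hands the job in, once; it reports no verdict.
The state is a dict: "clock": time; "joints": joint angles; "qvel": joint speeds; "tau": joint torques, N m; "tcp_pos": TCP position; "orientation": TCP orientation; "contact_force": force on the tool from outside, world axes, zero at the start; "moment": the same for the moment, N m; "grip_width": finger opening in m.
Only numpy, scipy, OpenCV 4.12 (cv2) and the standard library are available. Lean on these libraries where they do the work, as an engineer would, in place of code of your own. Each camera call takes 0.05 s, during which the arm holds its last target. There are 200 camera calls.

TASK

Tip the tray so that all five potatoes go into the peeler's drum, then set the empty tray down upright on the blue drip mat and let go of it. After that take it by its bail and hang it by the bail in the hook of the stand, hanging level and still; leave the other things on the table where they are.

Things in the scene. Friction and masses are not known exactly. Their poses are not given: they have to be found in the camera images.
- tray: Aluminium scoop tray, loose, 0.25 kg, 4 mm sheet. Origin: middle of the floor's underside, z up, +x its pouring front. Floor x=-70..45 mm; 128 mm wide; rear and side walls 50 mm high. In front a 60 mm lip plate rises from x=45 at 35 deg between cheeks up to 58 mm high: tip it front-down about 65 deg to empty it. Black tipping handle behind, fixed bail (carrying arch) above.
- tray_grip (a point): Middle of the black tipping handle, at (-97, 0, 37) mm in the tray's frame: a flat block 12 mm thick (along tray y), 30 mm high (z 20..50), reaching straight back from the rear wall (x=-70) to x=-115 mm. Axes as the tray's. Its flat sides can be gripped firmly at any pitch: for tipping.
- tray_bail (a point): Middle of the bail's top bar, at (-9, 0, 130) mm in the tray's frame, over the empty tray's centre of mass. The bail is a round 8 mm steel bar, rigid with the tray; its top bar runs along tray y between upright legs at y=+-62 mm, 76 mm above the side walls. Pinched in fingers, the tray can swing about the bar: for hanging, not tipping. Axes as the tray's.
- tray_lip (a point): middle of the pouring edge of the tray, at (94, 0, 34) mm in the tray's frame. Axes as the tray's.
- mat: blue ribbed drip mat, 240 x 180 x 4 mm (its x by y), fixed to the table; origin at the centre of its underside. The tray starts on it.
- mat_center (a point): centre of the drip mat's top face, 4 mm above the table.
- peeler: drum potato peeler, fixed: grey motor base 230 x 230 x 55 mm with an open round steel drum on it. Origin: under the centre on the table, z up. It may stand at the robot's left or right.
- peeler_mouth (a point): centre of the drum's open mouth, level with its rim, 160 mm above the table. The funnel rim is 108 mm in inner radius, narrowing to 81 mm at 130 mm height; inner floor at 61 mm height.
- stand: Hook stand, fixed, on the side away from the peeler. Origin on the table under the hook's seat. Foot 12 mm thick, x=-10..165, y=+-55 mm; post 16 mm thick, 240 mm high at x=145 mm. From the post an 8 mm bar runs in -x at 230 mm height to x=35, dips to a pocket (x=12..-8, centre line 200 mm high) and turns up to a red ball tip at x=-28, its top 237 mm high. It is open at the -x end.
- hook_seat (a point): where the centre of a bail bar lies when it hangs in the hook's pocket: 208 mm above the table. Axes as the stand's: hook points along -x, post is at +x.
- potato0_center (a point): centre of washed baby potato 0: tan, rigid, oval, 45 mm long, 34 mm thick, 30 g; starts in the tray.
- potato1_center (a point): centre of washed baby potato 1: tan, rigid, oval, 45 mm long, 34 mm thick, 30 g; starts in the tray.
- potato2_center (a point): centre of washed baby potato 2: tan, rigid, oval, 45 mm long, 34 mm thick, 30 g; starts in the tray.
- potato3_center (a point): centre of washed baby potato 3: tan, rigid, oval, 45 mm long, 34 mm thick, 30 g; starts in the tray.
- potato4_center (a point): centre of washed baby potato 4: tan, rigid, oval, 45 mm long, 34 mm thick, 30 g; starts in the tray.
- oil_bottle: green oil bottle, 56 mm across, 170 mm high; loose bystander, origin on its underside. To be left where it is.
- salt_jar: glass salt jar, 64 mm across, 90 mm high; loose bystander, origin on its underside. To be left where it is.
- bowl: small white bowl, 110 mm across, 45 mm high; loose bystander, origin on its underside. To be left where it is.
- mug: blue mug, 76 mm across, 85 mm high; loose bystander, origin on its underside. To be left where it is.
- can: metal can, 70 mm across, 100 mm high; loose bystander, origin on its underside. To be left where it is.
Mind the look-alikes: they are no part of the job. What is shaped like the part that bears potato0_center but black or red is not meant.

How it is judged:
On the way, in this order (a step that is already met when the one before it is completed fails the run):
1. all five potatoes are in the drum, the tray being tipped over it (horizontal distance between each of potato0_center, potato1_center, potato2_center, potato3_center, potato4_center and peeler_mouth below 0.1 m and height (world z) of each of potato0_center, potato1_center, potato2_center, potato3_center, potato4_center below 0.14 m and angle between tray's own z axis and vertical above 0.35 rad and horizontal distance between tray_lip and peeler_mouth below 0.13 m), for 0.1 s.
2. the empty tray stands upright on the drip mat, let go (horizontal distance between tray and mat_center below 0.08 m and height (world z) of tray below 0.012 m and angle between tray's own z axis and vertical below 0.08 rad and contact force between tray and mat above 0.5 N and contact force between tray and the fingers below 0.1 N and linear speed of tray below 0.03 m/s), for 0.2 s.
At the end, for the whole second after the job is handed in: All five potatoes lie in the drum (below its rim, within 100 mm of its axis). The tray hangs from the hook by its bail: the middle of the bail's bar within 35 mm of the hook's seat, the tray clear of the table, within 17 degrees of level, and still (under 50 mm/s and 0.5 rad/s) (horizontal distance between each of potato0_center, potato1_center, potato2_center, potato3_center, potato4_center and peeler_mouth below 0.1 m and height (world z) of each of potato0_center, potato1_center, potato2_center, potato3_center, potato4_center below 0.15 m and distance between tray_bail and hook_seat below 0.035 m and contact force between tray and stand above 0.8 N and height (world z) of tray above 0.04 m and angle between tray's own z axis and vertical below 0.3 rad and linear speed of tray below 0.05 m/s and angular speed of tray below 0.5 rad/s); the robot touches nothing.
It fails at once if one of the other things on the table is moved more than 40 mm (distance of any of oil_bottle, salt_jar, bowl, mug, can from where it was at the start of the episode above 0.04 m).
It also fails if it takes over 72 s, if anything falls off the work surface, if the arm or the gripper's body presses on something with over 40 N, if the wrist force passes 120 N, or if a joint passes its speed limit or range.

## Working session

There is one attempt and no reset: what is moved stays moved. The work goes in short steps, Python scripts to look and compute and a tool call to move; the robot and the scene stay as the last step left them, time stands still between calls to the robot, and variables do not carry over. Pictures are saved under pics/ and viewed, about 8 in all and at most 12, crops included, and the job is handed in when it is done.

Besides the shell and the picture viewer there is one more tool, called after "Call:" as a command line: name --argument value ..., lists and objects as JSON in quotes. jog_arm: Moves the arm, as the interface text tells. Its arguments: {"type":"object","properties":{"plan":{"type":"array","items":{"type":"array"}},"hand":{"type":"number"},"grip_force":{"type":"number"}},"required":["plan"]}

```bash
mkdir -p pics; ls; cat > h.py <<'E'
import numpy as np, cv2
from scipy.spatial.transform import Rotation as R
from bench import *
def cam(n):
    c=get_calibration(n); o=np.array(c["orientation"]); 
    M=R.from_rotvec(o).as_matrix() if o.size==3 else o.reshape(3,3)
    return np.array(c["intrinsics"]),np.array(c["xyz"]),M
def ray(n,uv,c=None):
    K,p,M=c or cam(n); d=M@np.linalg.inv(K)@np.array([uv[0],uv[1],1.]); return p,d/np.linalg.norm(d)
def onz(n,uv,z,c=None):
    p,d=ray(n,uv,c); return p+d*(z-p[2])/d[2]
def proj(n,P,c=None):
    K,p,M=c or cam(n); q=K@(M.T@(np.array(P)-p)); return q[:2]/q[2]
def tri(rays):
    A=np.zeros((3,3));b=np.zeros(3)
    for p,d in rays:
        m=np.eye(3)-np.outer(d,d);A+=m;b+=m@p
    x=np.linalg.solve(A,b); return x,[np.linalg.norm((np.eye(3)-np.outer(d,d))@(x-p)) for p,d in rays]
def save(n,f):
    c=cam(n); im=grab_frame(n); cv2.imwrite("pics/"+f,im[:,:,::-1]); np.savez("pics/"+f+".npz",K=c[0],p=c[1],M=c[2]); return im
E
python3 - <<'E'
from h import *
print(get_obs())
a=save("side","side0.png");b=save("top","top0.png")
for n in("side","top","wrist"): print(n,get_calibration(n))
E
```

```text
pics
{'clock': 0.0, 'joints': array([-1.33012846,  0.47779949,  0.02234642,  1.55645606, -0.01150995,
        1.10928567, -0.08310384]), 'qvel': array([-0.0014801 , -0.00059854,  0.001533  ,  0.00087208,  0.00061058,
        0.00011106,  0.00144789]), 'tau': array([-1.85163117e-03, -5.96444213e+01,  1.60719831e+00, -2.81203634e+01,
        1.24243877e-02,  9.26003850e-03, -8.70439806e-06]), 'tcp_pos': array([0.23052404, 0.63392769, 0.30292418]), 'orientation': array([-5.45026775e-01, -3.09376219e+00,  2.84406202e-03]), 'contact_force': array([ 0.80388391, -0.41634679, -0.55220731]), 'moment': array([-0.03566479, -0.01987915, -0.01902711]), 'grip_width': 0.08573697647413861}
side {'intrinsics': array([[391.34048099,   0.        , 279.55039046],
       [  0.        , 391.34048099, 208.83259872],
       [  0.        ,   0.        ,   1.        ]]), 'xyz': array([ 0.22947579, -0.43046982,  0.81261343]), 'orientation': array([-2.30779771,  0.91374209, -0.30962784])}
top {'intrinsics': array([[413.64070689,   0.        , 282.39806285],
       [  0.        , 413.64070689, 216.37792062],
       [  0.        ,   0.        ,   1.        ]]), 'xyz': array([ 0.45177303, -0.0144308 ,  1.23006014]), 'orientation': array([-2.14427728,  2.14764191, -0.15734161])}
wrist {'intrinsics': array([[365.10725426,   0.        , 278.7190572 ],
       [  0.        , 365.10725426, 207.29845102],
       [  0.        ,   0.        ,   1.        ]]), 'xyz': array([0.16236354, 0.65862178, 0.37380375]), 'orientation': array([2.37135629, 1.66216374, 0.24012796])}
```

View pics/top0.png

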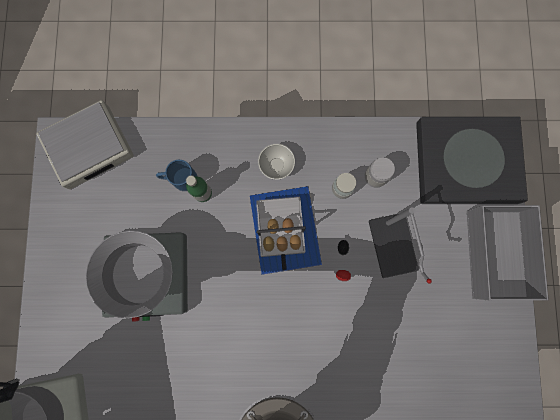

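View pics/side0.png

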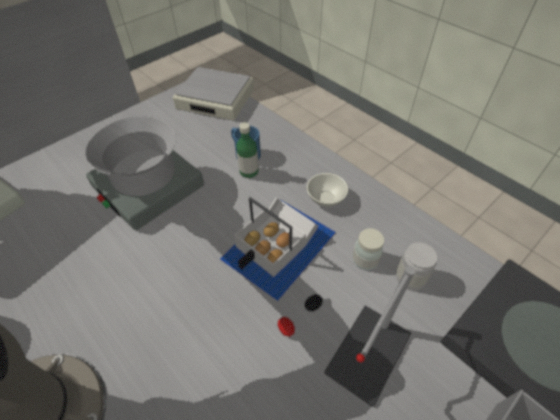

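The top view shows the tray on the blue mat near (283,230), with its handle towards the robot at (284,262). The drum is at (130,272), and the stand has its ball at (429,281) and post near (425,205). The side view shows the same layout: ball (361,358), bail (250..290, 200..245). Next come the colour masks and an enlarged crop.

```bash
python3 - <<'E'
from h import *
t=cv2.imread("pics/top0.png");s=cv2.imread("pics/side0.png")
def cr(im,x,y,w,h): return cv2.resize(im[y:y+h,x:x+w],(400,300),interpolation=cv2.INTER_CUBIC)
# top crops 100x75 (x4)
o=np.vstack([np.hstack([cr(t,235,180,120,90),cr(t,365,205,120,90)]),np.hstack([cr(s,215,185,120,90),cr(s,320,260,160,120)])])
cv2.imwrite("pics/c1.png",o)
for n,im in(("top",t),("side",s)):
    hsv=cv2.cvtColor(im,cv2.COLOR_BGR2HSV); c=cam(n)
    m=cv2.inRange(hsv,(100,130,60),(125,255,255)); 
    k,l,st,ce=cv2.connectedComponentsWithStats(m)
    for i in range(1,k):
        if st[i,4]>1000:
            cs,_=cv2.findContours((l==i).astype(np.uint8),cv2.RETR_EXTERNAL,cv2.CHAIN_APPROX_NONE)
            hull=cv2.convexHull(max(cs,key=len)); r=cv2.approxPolyDP(hull,6,True)[:,0]
            print(n,"mat",[(tuple(q),onz(n,q,.004)[:2].round(3)) for q in r])
    m=cv2.inRange(hsv,(0,150,80),(8,255,255))|cv2.inRange(hsv,(172,150,80),(180,255,255))
    k,l,st,ce=cv2.connectedComponentsWithStats(m)
    for i in range(1,k):
        if st[i,4]>5: print(n,"red",ce[i].round(1),st[i,4],onz(n,ce[i],.23).round(3))
E
```

```text
top mat [((np.int32(307), np.int32(187)), array([ 0.722, -0.09 ])), ((np.int32(321), np.int32(264)), array([ 0.49 , -0.129])), ((np.int32(262), np.int32(273)), array([0.464, 0.045])), ((np.int32(250), np.int32(196)), array([0.694, 0.082]))]
top red [342.9 275.5] 104 [ 0.455 -0.16   0.23 ]
top red [428.7 280.5] 14 [ 0.443 -0.364  0.23 ]
top red [134.4 318.9] 16 [0.355 0.334 0.23 ]
side mat [((np.int32(333), np.int32(232)), array([ 0.719, -0.089])), ((np.int32(277), np.int32(299)), array([ 0.49 , -0.127])), ((np.int32(222), np.int32(259)), array([0.464, 0.041])), ((np.int32(234), np.int32(246)), array([0.509, 0.051])), ((np.int32(315), np.int32(221)), array([ 0.711, -0.033]))]
side red [100.4 197.7] 23 [0.31  0.188 0.23 ]
side red [285.8 326.3] 204 [ 0.396 -0.255  0.23 ]
side red [359.7 357.5] 51 [ 0.442 -0.364  0.23 ]
```

View pics/c1.png

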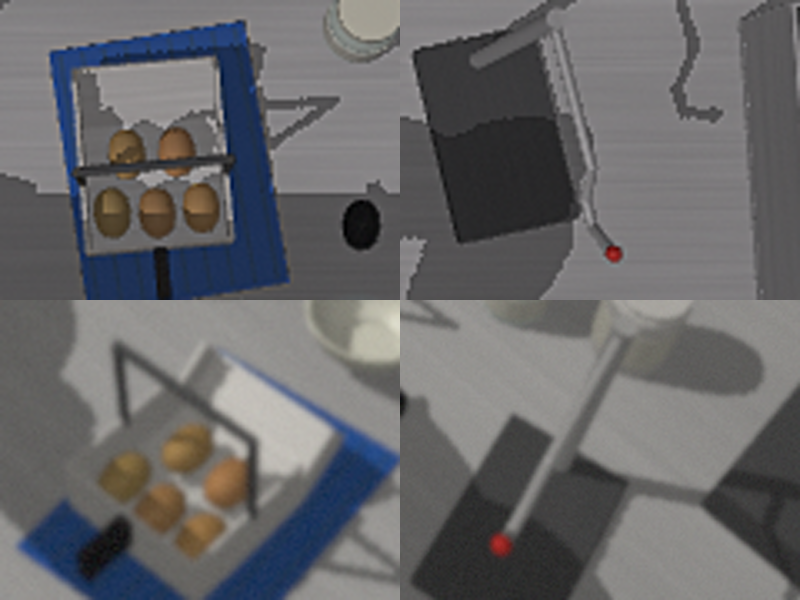

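The crop shows, in full-image pixels:
- **Bail ends:** top view (259,233) and (304.6,228), side view (250.4,199.4) and (290.6,227).
- **Handle:** top view column about 283.6.
- **Hook bar:** top view from (413,211) to (423.5,254.5).

Both views put the red ball at (0.443,-0.364).

```bash
python3 - <<'E'
from h import *
L=tri([ray("top",(259,232.8)),ray("side",(250.4,199.4))]);Rr=tri([ray("top",(304.6,228)),ray("side",(290.6,227))])
print("bail",L,Rr,(L[0]+Rr[0])/2, "yaw of y axis",np.degrees(np.arctan2(*(L[0]-Rr[0])[[1,0]]))-90, np.linalg.norm(L[0]-Rr[0]))
print("ball",tri([ray("top",(428.7,280.5)),ray("side",(359.7,357.5))]))
a=onz("top",(413,211),.23);b=onz("top",(423.5,254.5),.23);print("bar",a,b,np.degrees(np.arctan2(*(a-b)[[1,0]])))
q=[onz("top",p,.012) for p in((365+14*.3,205+52*.3),(365+58*.3,205+243*.3),(365+182*.3,205+215*.3))];print("foot",np.round(q,3))
t=cv2.imread("pics/top0.png");g=cv2.cvtColor(t,cv2.COLOR_BGR2HSV)
m=cv2.inRange(g,(0,0,0),(180,255,40));k,l,st,ce=cv2.connectedComponentsWithStats(m)
for i in range(1,k):
    if 20<st[i,4]<400: print("black",st[i],ce[i].round(1),onz("top",ce[i],.04).round(3))
im=cv2.medianBlur(cv2.cvtColor(t,cv2.COLOR_BGR2GRAY),3)
c=cv2.HoughCircles(im[220:330,75:195],cv2.HOUGH_GRADIENT,1,5,param1=80,param2=15,minRadius=32,maxRadius=50)
if c is not None:
  for x,y,r in c[0][:5]:
    p=onz("top",(x+75,y+220),.16);e=onz("top",(x+75+r,y+220),.16);print("rim",x+75,y+220,r,p.round(3),np.linalg.norm(e-p).round(4))
E
```

```text
bail (array([0.56945508, 0.04642664, 0.13632533]), [np.float64(0.0012341076922832833), np.float64(0.0012341076922831136)]) (array([ 0.58119229, -0.07437005,  0.13837477]), [np.float64(0.00046721090004933386), np.float64(0.0004672109000492953)]) [ 0.57532369 -0.0139717   0.13735005] yaw of y axis 5.5497196593849765 0.12138287357693482
ball (array([ 0.44270499, -0.36396196,  0.23006305]), [np.float64(0.0007016961225621674), np.float64(0.0007016961225621377)])
bar [ 0.61146428 -0.33492891  0.23      ] [ 0.50521066 -0.35520783  0.23      ] 10.805180905312868
foot [[ 0.618 -0.273  0.012]
 [ 0.449 -0.306  0.012]
 [ 0.473 -0.416  0.012]]
black [ 84 164  30  16 108] [ 98.7 171.6] [0.761 0.527 0.04 ]
black [338 240  11  15 135] [343. 247.] [ 0.537 -0.189  0.04 ]
black [399 240  14   8  25] [406.9 242.2] [ 0.551 -0.374  0.04 ]
black [374 244  11  34  49] [378.7 260.7] [ 0.498 -0.291  0.04 ]
black [409 249   8  23  69] [412.7 261.1] [ 0.497 -0.388  0.04 ]
black [281 254   5  16  60] [283.2 261.6] [ 0.496 -0.017  0.04 ]
black [403 254   9  11  21] [407.  258.8] [ 0.503 -0.372  0.04 ]
black [140 315  21   2  28] [149.  315.4] [0.346 0.36  0.04 ]
black [  0 381  19  22 270] [  7.4 390.6] [0.146 0.738 0.04 ]
rim 130.5 272.5 41.6 [0.464 0.374 0.16 ] 0.1066
rim 126.5 277.5 40.5 [0.451 0.384 0.16 ] 0.1036
rim 134.5 277.5 48.3 [0.451 0.364 0.16 ] 0.1236
rim 134.5 268.5 37.1 [0.474 0.365 0.16 ] 0.0952
rim 123.5 270.5 48.2 [0.469 0.393 0.16 ] 0.1236
```

Call:
jog_arm --plan '[[[1.5, -3.6, 0], -0.015], [[1.5, -3.6, 0], -0.015], [[1.5, -3.6, 0], -0.015], [[1.5, -3.6, 0], -0.015], [[1.5, -3.6, 0], -0.015], [[1.5, -3.6, 0], -0.015], [[1.5, -3.6, 0], -0.015], [[1.5, -3.6, 0], -0.015], [[1.5, -3.6, 0], -0.015], [[1.5, -3.6, 0], -0.015], [[1.5, -3.6, 0], -0.015], [[1.5, -3.6, 0], -0.015]]'

```text
clock: 1.3
tcp_pos: [0.4109, 0.2007, 0.3038]
orientation: [-0.822, -3.032, 0.0]
contact_force: [-0.1, -0.4, 0.4]
grip_width: 0.0856
```

Call:
jog_arm --plan '[[[1.4, -3.6, 0], -0.015], [[1.4, -3.6, 0], -0.015], [[1.4, -3.6, 0], -0.015], [[1.4, -3.6, 0], -0.015], [[1.4, -3.6, 0], -0.01], [[1.2, -3.6, 0], -0.01], [[0, 0, 0], 0], [[0, 0, 0], 0]]'

```text
clock: 2.1
tcp_pos: [0.4925, -0.0143, 0.3036]
orientation: [-0.945, -2.995, 0.0]
contact_force: [0.1, 0.8, -0.5]
grip_width: 0.0852
```

```bash
cat >> h.py <<'E'
def st():
    o=get_obs(); M=R.from_rotvec(o["orientation"]).as_matrix()
    print("t",round(o["clock"],2),"tcp",o["tcp_pos"].round(4),"grasp",(o["tcp_pos"]+M[:,2]*.054).round(4),"ytool deg",np.degrees(np.arctan2(M[1,1],M[0,1])).round(1),"zt",M[:,2].round(3),"F",o["contact_force"].round(1),"M",o["moment"].round(2),"w",o["grip_width"].round(4),"q",o["joints"].round(2))
E
python3 - <<'E'
from h import *
st();save("wrist","w1.png")
t=cv2.imread("pics/w1.png");g=cv2.cvtColor(t,cv2.COLOR_BGR2HSV)
m=cv2.inRange(g,(0,0,0),(180,255,45));k,l,s,ce=cv2.connectedComponentsWithStats(m)
for i in range(1,k):
    if s[i,4]>100: print(s[i],ce[i].round(1),onz("wrist",ce[i],.054).round(3))
E
```

```text
Traceback (most recent call last):
  File "h.py", line 23, in st
    print("t",round(o["clock"],2),"tcp",o["tcp_pos"].round(4),"grasp",(o["tcp_pos"]+M[:,2]*.054).round(4),"ytool deg",np.degrees(np.arctan2(M[1,1],M[0,1])).round(1),"zt",M[:,2].round(3),"F",o["contact_force"].round(1),"M",o["moment"].round(2),"w",o["grip_width"].round(4),"q",o["joints"].round(2))
                                                                                                                                                                                                                                                       ^^^^^^^^^^^^^^^^^^^^^
AttributeError: 'float' object has no attribute 'round'
```

```bash
sed -i 's/o\["grip_width"\].round(4)/round(o["grip_width"],4)/' h.py
python3 - <<'E'
from h import *
st();save("wrist","w1.png")
t=cv2.imread("pics/w1.png");g=cv2.cvtColor(t,cv2.COLOR_BGR2HSV)
m=cv2.inRange(g,(0,0,0),(180,255,45));k,l,s,ce=cv2.connectedComponentsWithStats(m)
for i in range(1,k):
    if s[i,4]>100: print(s[i],ce[i].round(1),onz("wrist",ce[i],.054).round(3))
E
```

```text
t 2.1 tcp [ 0.4925 -0.0143  0.3036] grasp [ 0.4925 -0.0143  0.2496] ytool deg 55.0 zt [-0.001 -0.    -1.   ] F [ 0.1  0.8 -0.5] M [ 0.01 -0.05 -0.01] w 0.0852 q [-0.5   0.18  0.46  2.01 -0.1   0.98  0.97]
[538   0  22  32 384] [551.8  11.7] [0.502 0.243 0.054]
[260 163  37  46 433] [282.8 190.2] [ 0.499 -0.014  0.054]
[383 212  34  35 228] [400.2 229.8] [0.593 0.055 0.054]
[    0   269   560   151 39661] [279.  373.2] [ 0.661 -0.13   0.054]
```

View pics/w1.png

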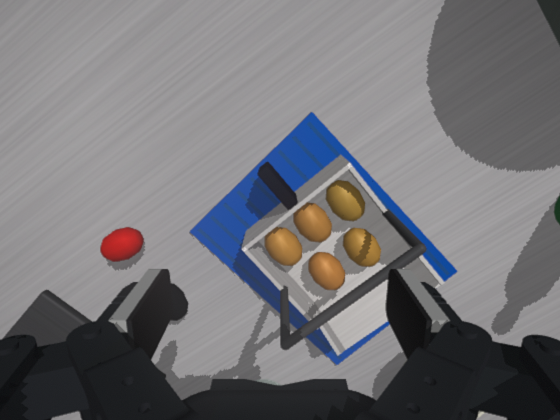

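The wrist view shows the handle from (263,167) to (293,205), with rear wall corners at (245,247) and (348,163). The jaw axis is about 40° off the tray's y axis, so I'll compute the yaw.

```bash
python3 - <<'E'
from h import *
a=[onz("wrist",p,.054) for p in((263,167),(291,203),(244,247),(348,163))]
print(np.round(a,3)); d=a[1]-a[0];e=a[3]-a[2];print(np.degrees(np.arctan2(d[1],d[0])),np.degrees(np.arctan2(e[1],e[0])),np.linalg.norm(d),np.linalg.norm(e), (a[2]+a[3])/2)
t=cv2.imread("pics/w1.png");m=cv2.inRange(cv2.cvtColor(t,cv2.COLOR_BGR2HSV),(0,0,0),(180,255,45));k,l,s,ce=cv2.connectedComponentsWithStats(m)
i=l[190,283];p=np.argwhere(l==i)[:,::-1].astype(float);w=np.array([onz("wrist",q,.054)[:2] for q in p[::3]]);c=w.mean(0);v=np.linalg.svd(w-c)[2][0];print(c,np.degrees(np.arctan2(v[1],v[0])),((w-c)@v).min(),((w-c)@v).max())
E
```

```text
[[ 0.472 -0.016  0.054]
 [ 0.513 -0.014  0.054]
 [ 0.524 -0.075  0.054]
 [ 0.512  0.048  0.054]]
2.3186428584306134 95.51151690534796 0.04159322607531296 0.12338721254338847 [ 0.51786769 -0.01368609  0.054     ]
[ 0.49952061 -0.01352143] -3.598152798815995 -0.029033731349796366 0.017129464442380175
```

Call:
jog_arm --plan '[[[-0.1, -0.1, -1.5], 0.136], [[0, 0, -1.5], 0.136], [[0, 0, -1.5], 0.136], [[0, 0, -1.5], 0.136], [[0, 0, -1.5], 0.136], [[0, 0, -2.5], 0], [[0, 0, -2.5], 0], [[0, 0, -2.5], 0], [[0, 0, -2.5], 0], [[0, 0, -2], 0], [[0, 0, -1.3], 0], [[0, 0, 0], 0]]'

```text
clock: 3.35
tcp_pos: [0.4906, -0.0135, 0.0946]
orientation: [0.115, -3.136, -0.001]
contact_force: [0.1, 0.9, 0.4]
grip_width: 0.0853
```

Call:
jog_arm --plan '[[[0, 0, 0], 0], [[0, 0, 0], 0], [[0, 0, 0], 0], [[0, 0, 0], 0], [[0, 0, 0], 0], [[0, 0, 0], 0]]' --hand 0 --grip_force 120

```text
clock: 3.95
tcp_pos: [0.4921, -0.015, 0.0967]
orientation: [-0.109, 3.139, 0.0]
contact_force: [-2.2, -0.3, 7.2]
grip_width: 0.0102
```

```bash
python3 - <<'E'
from h import *
st()
E
```

```text
t 3.95 tcp [ 0.4921 -0.015   0.0967] grasp [ 0.4921 -0.015   0.0427] ytool deg 94.0 zt [ 0.001  0.    -1.   ] F [-2.2 -0.3  7.2] M [-0.2   0.32 -0.29] w 0.0102 q [-0.29  0.51  0.24  2.15 -0.24  0.51  1.78]
```

Call:
jog_arm --plan '[[[0, 0, 0.5], 0], [[0, 0, 0.8], 0], [[0, 0, 1], 0], [[0, 0, 1], 0], [[0, 0, 1], 0], [[0, 0, 0.7], 0], [[0, 0, 0], 0], [[0, 0, 0], 0]]'

```text
clock: 4.75
tcp_pos: [0.4917, -0.0145, 0.146]
orientation: [-0.112, 3.139, 0.0]
contact_force: [-1.1, -0.2, -3.6]
grip_width: 0.0099
```

```bash
python3 - <<'E'
from h import *
st()
a=save("side","s2.png")[:,:,::-1];b=save("top","t2.png")[:,:,::-1]
cv2.imwrite("pics/c2.png",np.hstack([cv2.resize(a[150:310,190:350],(400,400)),cv2.resize(b[150:310,210:370],(400,400))]))
E
```

```text
t 4.75 tcp [ 0.4917 -0.0145  0.146 ] grasp [ 0.4917 -0.0145  0.092 ] ytool deg 94.1 zt [ 0.  0. -1.] F [-1.1 -0.2 -3.6] M [0.02 0.29 0.05] w 0.0099 q [-0.33  0.42  0.29  2.13 -0.2   0.62  1.74]
```

View pics/c2.png

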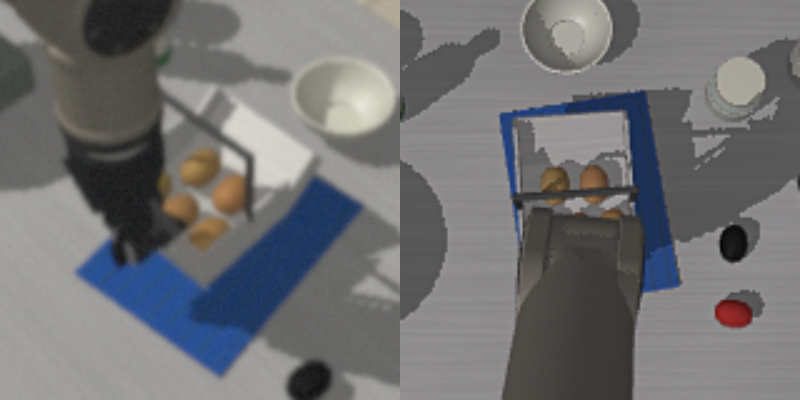

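The tray is off the mat, looks level, and weighs about 0.37 kg, so 120 N holds it. I'll raise it and sweep to the drum.

Call:
jog_arm --plan '[[[0, 0, 0.8], 0], [[0, 0, 1.5], 0], [[0, 0, 2.2], 0], [[0, 0, 2.5], 0], [[0, 0, 2.5], 0], [[0, 0, 2.5], 0], [[0, 0, 2.5], 0], [[0, 0, 2.5], 0], [[0, 0, 2.5], 0], [[0, 0, 2.2], 0], [[0, 0, 1.4], 0], [[0, 0, 0.7], 0]]'

```text
clock: 6.05
tcp_pos: [0.4918, -0.0149, 0.3854]
orientation: [-0.111, 3.138, 0.001]
contact_force: [0.0, -0.2, -4.0]
grip_width: 0.0101
```

Call:
jog_arm --plan '[[[0, 0.5, 0], 0.01], [[0, 1, 0], 0.02], [[-0.2, 1.5, 0], 0.03], [[-0.3, 2, 0], 0.04], [[-0.4, 2.4, 0], 0.045], [[-0.5, 2.6, 0], 0.045], [[-0.6, 2.6, 0], 0.045], [[-0.6, 2.6, 0], 0.045], [[-0.6, 2.6, 0], 0.045], [[-0.6, 2.6, 0], 0.045], [[-0.6, 2.6, 0], 0.045], [[-0.6, 2.6, 0], 0.045]]'

```text
clock: 7.25
tcp_pos: [0.441, 0.2436, 0.3838]
orientation: [0.831, -3.03, -0.0]
contact_force: [-0.9, 0.3, -3.7]
grip_width: 0.0104
```

Call:
jog_arm --plan '[[[-0.6, 2.4, 0], 0.045], [[-0.5, 2.2, 0], 0.04], [[-0.5, 1.7, 0], 0.03], [[-0.3, 1.2, 0], 0.02], [[-0.2, 0.8, 0], 0.01], [[0, 0.4, 0], 0], [[0, 0, 0], 0], [[0, 0, 0], 0]]'

```text
clock: 8.05
tcp_pos: [0.4212, 0.3275, 0.3839]
orientation: [1.04, -2.965, 0.001]
contact_force: [0.5, -0.2, -3.7]
grip_width: 0.0102
```

```bash
python3 - <<'E'
from h import *
st()
a=save("side","s3.png")[:,:,::-1];b=save("top","t3.png")[:,:,::-1]
cv2.imwrite("pics/c3.png",np.hstack([cv2.resize(a[40:240,30:230],(400,400)),cv2.resize(b[170:370,60:260],(400,400))]))
E
```

```text
t 8.05 tcp [0.4212 0.3275 0.3839] grasp [0.4212 0.3274 0.3299] ytool deg 128.6 zt [ 0.    -0.001 -1.   ] F [ 0.5 -0.2 -3.7] M [-0.2   0.24 -0.01] w 0.0102 q [-0.81  0.17  0.04  1.79 -0.01  1.17  1.47]
```

View pics/c3.png

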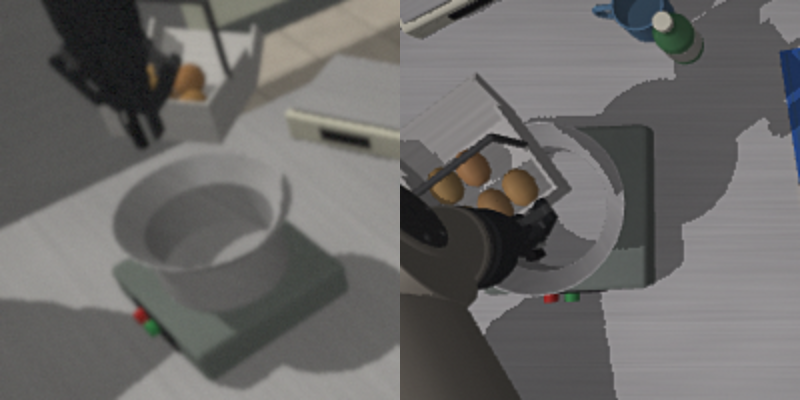

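The tray is level over the drum with its potatoes in it. I'll centre it, then ease the grip so the front swings down.

Call:
jog_arm --plan '[[[-0.3, 0.1, 0], 0], [[-0.5, 0.1, 0], 0], [[-0.3, 0.1, 0], 0], [[0, 0, 0], 0]]'

```text
clock: 8.55
tcp_pos: [0.4089, 0.3317, 0.384]
orientation: [1.044, -2.963, -0.0]
contact_force: [-0.1, -0.3, -3.8]
grip_width: 0.0101
```

Call:
jog_arm --plan '[[[0, 0, 0], 0], [[0, 0, 0], 0], [[0, 0, 0], 0]]' --grip_force 60

```text
clock: 8.85
tcp_pos: [0.4098, 0.3313, 0.3839]
orientation: [-1.042, 2.964, -0.0]
contact_force: [-0.2, -0.4, -3.8]
grip_width: 0.0105
```

```bash
python3 - <<'E'
from h import *
st()
E
```

```text
t 8.85 tcp [0.4098 0.3313 0.3839] grasp [0.4098 0.3313 0.3299] ytool deg 128.7 zt [ 0.  0. -1.] F [-0.2 -0.4 -3.8] M [-0.17  0.21  0.04] w 0.0105 q [-0.83  0.16  0.03  1.81 -0.01  1.17  1.45]
```

Call:
jog_arm --plan '[[[0, 0, 0], 0], [[0, 0, 0], 0], [[0, 0, 0], 0]]' --grip_force 35

```text
clock: 9.15
tcp_pos: [0.4097, 0.3313, 0.3839]
orientation: [1.042, -2.964, -0.0]
contact_force: [0.5, 0.9, -5.0]
grip_width: 0.0102
```

```bash
python3 - <<'E'
from h import *
st()
E
```

```text
t 9.15 tcp [0.4097 0.3313 0.3839] grasp [0.4097 0.3313 0.3299] ytool deg 128.7 zt [-0.  0. -1.] F [ 0.5  0.9 -5. ] M [-0.17  0.21  0.08] w 0.0102 q [-0.83  0.16  0.03  1.81 -0.01  1.17  1.45]
```

Call:
jog_arm --plan '[[[0, 0, 0], 0], [[0, 0, 0], 0], [[0, 0, 0], 0], [[0, 0, 0], 0]]' --grip_force 20

```text
clock: 9.55
tcp_pos: [0.4097, 0.3314, 0.3839]
orientation: [-1.042, 2.964, 0.0]
contact_force: [-0.4, -0.2, -4.3]
grip_width: 0.0103
```

```bash
python3 - <<'E'
from h import *
st()
a=save("side","s4.png")[:,:,::-1];b=save("top","t4.png")[:,:,::-1]
cv2.imwrite("pics/c4.png",np.hstack([cv2.resize(a[40:240,30:230],(400,400)),cv2.resize(b[170:370,60:260],(400,400))]))
E
```

```text
t 9.55 tcp [0.4097 0.3314 0.3839] grasp [0.4097 0.3314 0.3299] ytool deg 128.7 zt [ 0.  0. -1.] F [-0.4 -0.2 -4.3] M [-0.2   0.26  0.02] w 0.0103 q [-0.83  0.16  0.03  1.81 -0.01  1.17  1.45]
```

View pics/c4.png

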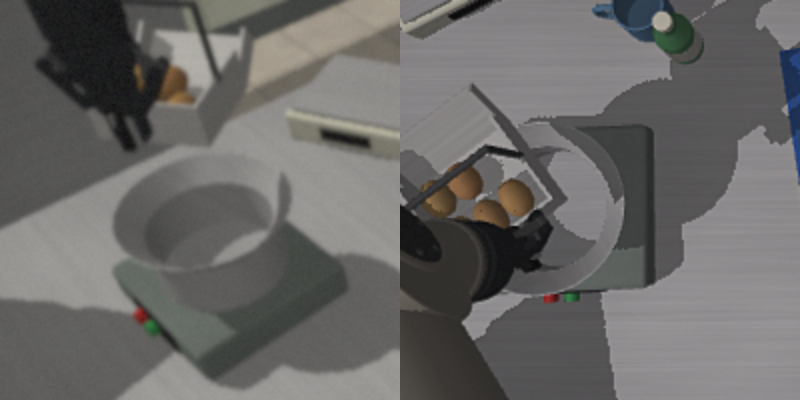

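Even 20 N holds it: the tray is still level with all potatoes in. An upward jerk at 20 N should make the handle slip front-down in the pads. I'll try one and check it by the orange blobs.

```bash
cat >> h.py <<'E'
def tan(n,im):
    g=cv2.cvtColor(np.ascontiguousarray(im),cv2.COLOR_RGB2HSV);m=cv2.inRange(g,(8,90,60),(25,255,255))
    k,l,s,ce=cv2.connectedComponentsWithStats(m)
    print(n,[(ce[i].round(0).tolist(),int(s[i,4])) for i in range(1,k) if s[i,4]>15 and not(s[i,1]>380)])
E
python3 - <<'E'
from h import *
for n,f in(("side","s4"),("top","t4")): tan(n,cv2.imread(f"pics/{f}.png")[:,:,::-1])
E
```

```text
side [([99.0, 78.0], 36), ([117.0, 83.0], 202)]
top [([87.0, 266.0], 360), ([73.0, 262.0], 17), ([112.0, 272.0], 413)]
```

Call:
jog_arm --plan '[[[0, 0, -1], 0], [[0, 0, -1.5], 0], [[0, 0, -1], 0], [[0, 0, 0], 0], [[0, 0, 5], 0], [[0, 0, 1], 0], [[0, 0, 0], 0], [[0, 0, 0], 0]]'

```text
clock: 10.45
tcp_pos: [0.4095, 0.3312, 0.4083]
orientation: [1.042, -2.963, 0.0]
contact_force: [0.0, -0.6, -4.2]
grip_width: 0.0101
```

```bash
python3 - <<'E'
from h import *
st()
for n,f in(("side","s5"),("top","t5")): tan(n,save(n,f+".png"))
E
```

```text
t 10.45 tcp [0.4095 0.3312 0.4083] grasp [0.4095 0.3311 0.3543] ytool deg 128.7 zt [-0. -0. -1.] F [ 0.  -0.6 -4.2] M [-0.25  0.31 -0.01] w 0.0101 q [-0.83  0.14  0.03  1.77 -0.01  1.22  1.45]
side [([95.0, 67.0], 35), ([113.0, 72.0], 239)]
top [([81.0, 252.0], 17), ([81.0, 265.0], 353), ([67.0, 262.0], 31), ([109.0, 272.0], 433)]
```

The jerk didn't make it slip, so the full-area pad grip is too strong even at 20 N. I'll put the tray back on the mat and regrip only the handle's top rear corner with the fingertips. That small patch should hold at 120 N and slip at 20 N.

Call:
jog_arm --plan '[[[0, -0.5, 0], 0], [[0, -1, 0], -0.01], [[0.2, -1.5, 0], -0.03], [[0.3, -2, 0], -0.04], [[0.4, -2.4, 0], -0.045], [[0.5, -2.6, 0], -0.045], [[0.6, -2.6, 0], -0.045], [[0.6, -2.6, 0], -0.045], [[0.6, -2.6, 0], -0.045], [[0.6, -2.6, 0], -0.045], [[0.6, -2.6, 0], -0.045], [[0.6, -2.6, 0], -0.045]]' --grip_force 120

```text
clock: 11.75
tcp_pos: [0.4601, 0.0731, 0.4089]
orientation: [-0.364, 3.12, -0.0]
contact_force: [0.5, -0.6, -3.0]
grip_width: 0.0104
```

Call:
jog_arm --plan '[[[0.6, -2.4, -0.5], -0.045], [[0.6, -2.3, -1], -0.045], [[0.6, -2, -1.5], -0.04], [[0.6, -1.6, -2], -0.035], [[0.5, -1.3, -2.5], -0.02], [[0.4, -0.4, -2.5], -0.01], [[0.2, -0.2, -2.5], 0], [[0, 0, -2.5], 0], [[0, 0, -2.5], 0], [[0, 0, -2.5], 0], [[0, 0, -2.5], 0], [[0, 0, -2], 0]]'

```text
clock: 12.95
tcp_pos: [0.4942, -0.0275, 0.1617]
orientation: [0.063, -3.139, 0.001]
contact_force: [-0.2, 0.2, -3.6]
grip_width: 0.0102
```

Call:
jog_arm --plan '[[[0, 0, -1.5], 0], [[0, 0, -1], 0], [[0, 0, 0], 0], [[0, 0, 0], 0]]'

```text
clock: 13.35
tcp_pos: [0.495, -0.027, 0.139]
orientation: [-0.064, 3.141, -0.0]
contact_force: [-0.3, -0.3, -4.3]
grip_width: 0.0104
```

```bash
python3 - <<'E'
from h import *
st()
E
```

```text
t 13.35 tcp [ 0.495 -0.027  0.139] grasp [ 0.495 -0.027  0.085] ytool deg 92.3 zt [ 0. -0. -1.] F [-0.3 -0.3 -4.3] M [0.03 0.32 0.02] w 0.0104 q [-0.33  0.44  0.31  2.13 -0.23  0.61  1.76]
```

Call:
jog_arm --plan '[[[0, 0, -1.2], 0], [[0, 0, -1.2], 0], [[0, 0, -0.8], 0], [[0, 0, -0.5], 0], [[0, 0, -0.3], 0], [[0, 0, -0.2], 0], [[0, 0, 0], 0]]'

```text
clock: 14.05
tcp_pos: [0.4948, -0.0267, 0.097]
orientation: [-0.064, 3.141, 0.0]
contact_force: [-1.5, 0.4, -2.5]
grip_width: 0.0105
```

Call:
jog_arm --plan '[[[0, 0, 0], 0], [[0, 0, 0], 0], [[0, 0, 0], 0]]' --hand 4

```text
clock: 14.35
tcp_pos: [0.4953, -0.0266, 0.0974]
orientation: [-0.065, 3.139, 0.0]
contact_force: [-0.0, -0.2, -0.8]
grip_width: 0.0399
```

```bash
python3 - <<'E'
from h import *
st()
for n,f in(("side","s6"),("top","t6")): tan(n,save(n,f+".png"))
E
```

```text
t 14.35 tcp [ 0.4953 -0.0266  0.0974] grasp [ 0.4954 -0.0266  0.0434] ytool deg 92.4 zt [ 0.002  0.    -1.   ] F [-0.  -0.2 -0.8] M [-0.05  0.02 -0.06] w 0.0399 q [-0.29  0.51  0.27  2.14 -0.27  0.51  1.8 ]
side [([287.0, 240.0], 204), ([271.0, 250.0], 301), ([297.0, 243.0], 33)]
top [([288.0, 222.0], 96), ([299.0, 222.0], 92), ([300.0, 237.0], 27)]
```

Call:
jog_arm --plan '[[[0, 0, 1.2], 0], [[-0.9, 0, 1.2], 0], [[-0.8, 0, 0], 0], [[0, 0, 0], 0]]'

```text
clock: 14.85
tcp_pos: [0.4766, -0.0266, 0.1212]
orientation: [0.064, -3.141, -0.001]
contact_force: [-0.0, -0.6, -0.2]
grip_width: 0.0401
```

Call:
jog_arm --plan '[[[0, 0, 0], 0], [[0, 0, 0], 0], [[0, 0, 0], 0], [[0, 0, 0], 0]]' --hand 0

```text
clock: 15.25
tcp_pos: [0.4778, -0.0266, 0.121]
orientation: [0.065, -3.14, -0.0]
contact_force: [-2.3, 0.6, 7.5]
grip_width: 0.006
```

Call:
jog_arm --plan '[[[0, 0, 0.4], 0], [[0, 0, 0.6], 0], [[0, 0, 0.8], 0], [[0, 0, 0.8], 0], [[0, 0, 0.8], 0], [[0, 0, 0.6], 0], [[0, 0, 0], 0], [[0, 0, 0], 0]]'

```text
clock: 16.05
tcp_pos: [0.4776, -0.0265, 0.161]
orientation: [-0.065, 3.141, 0.0]
contact_force: [-0.6, -0.1, -4.0]
grip_width: 0.0059
```

```bash
python3 - <<'E'
from h import *
st()
a=save("side","s7.png")[:,:,::-1];b=save("wrist","w7.png")[:,:,::-1]
cv2.imwrite("pics/c7.png",np.hstack([cv2.resize(a[150:310,190:350],(400,400)),cv2.resize(b,(533,400))])[:,:800])
E
```

```text
t 16.05 tcp [ 0.4776 -0.0265  0.161 ] grasp [ 0.4776 -0.0265  0.107 ] ytool deg 92.4 zt [ 0.  0. -1.] F [-0.6 -0.1 -4. ] M [-0.01  0.45  0.03] w 0.0059 q [-0.35  0.38  0.34  2.16 -0.2   0.64  1.74]
```

View pics/c7.png

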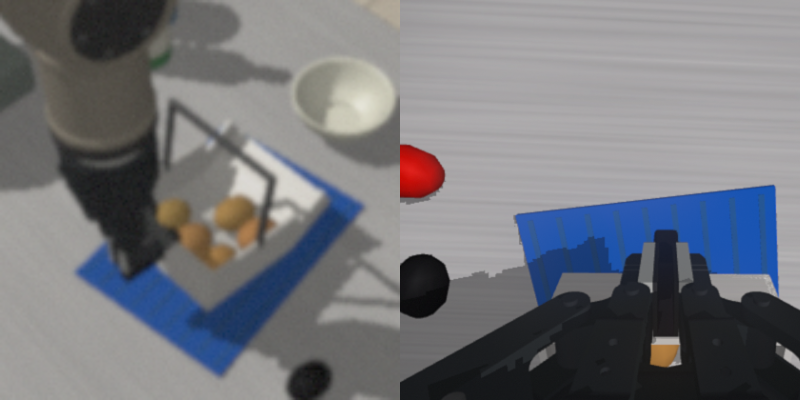

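The corner grip holds the loaded tray at 120 N: in the picture it is lifted about level with its potatoes in, and Fz is -4 N. Back to the drum.

Call:
jog_arm --plan '[[[0, 0, 0.8], 0], [[0, 0, 1.4], 0], [[0, 0, 2.0], 0], [[0, 0, 2.5], 0], [[0, 0, 2.8], 0], [[0, 0, 2.8], 0], [[0, 0, 2.8], 0], [[0, 0, 2.8], 0], [[0, 0, 2.6], 0], [[0, 0, 2.2], 0], [[0, 0, 1.7], 0], [[0, 0, 1], 0]]'

```text
clock: 17.35
tcp_pos: [0.4777, -0.027, 0.4165]
orientation: [-0.064, 3.139, 0.001]
contact_force: [1.5, -0.2, -3.9]
grip_width: 0.0058
```

Call:
jog_arm --plan '[[[0, 0.5, 0], 0.01], [[0, 1, 0], 0.02], [[-0.2, 1.5, 0], 0.03], [[-0.3, 2, 0], 0.04], [[-0.4, 2.4, 0], 0.045], [[-0.5, 2.6, 0], 0.045], [[-0.6, 2.6, 0], 0.045], [[-0.6, 2.6, 0], 0.045], [[-0.6, 2.6, 0], 0.045], [[-0.6, 2.6, 0], 0.045], [[-0.6, 2.6, 0], 0.045], [[-0.6, 2.6, 0], 0.045]]'

```text
clock: 18.55
tcp_pos: [0.4271, 0.2316, 0.4149]
orientation: [0.785, -3.042, -0.0]
contact_force: [0.8, -0.5, -4.3]
grip_width: 0.0058
```

Call:
jog_arm --plan '[[[-0.6, 2.5, 0], 0.045], [[-0.5, 2.3, 0], 0.045], [[-0.5, 1.9, 0], 0.035], [[-0.3, 1.5, 0], 0.025], [[-0.2, 1, 0], 0.015], [[-0.1, 0.6, 0], 0.01], [[0, 0, 0], 0], [[0, 0, 0], 0]]'

```text
clock: 19.35
tcp_pos: [0.4061, 0.3265, 0.4149]
orientation: [1.04, -2.964, 0.001]
contact_force: [-0.4, 0.4, -3.8]
grip_width: 0.0056
```

```bash
python3 - <<'E'
from h import *
st()
for n,f in(("side","s8"),("top","t8")): tan(n,save(n,f+".png"))
E
```

```text
t 19.35 tcp [0.4061 0.3265 0.4149] grasp [0.4061 0.3265 0.3609] ytool deg 128.7 zt [ 0.    -0.001 -1.   ] F [-0.4  0.4 -3.8] M [-0.31  0.25  0.02] w 0.0056 q [-0.84  0.13  0.05  1.78 -0.01  1.24  1.46]
side [([113.0, 82.0], 309)]
top [([86.0, 260.0], 464), ([107.0, 272.0], 492)]
```

Positioned and still level. I'll ease the grip in steps.

Call:
jog_arm --plan '[[[0, 0, 0], 0], [[0, 0, 0], 0]]' --grip_force 50

```text
clock: 19.65
tcp_pos: [0.4059, 0.3269, 0.415]
orientation: [-1.041, 2.964, 0.0]
contact_force: [-0.9, -0.2, -3.5]
grip_width: 0.0058
```

Call:
jog_arm --plan '[[[0, 0, 0], 0], [[0, 0, 0], 0]]' --grip_force 30

```text
clock: 19.85
tcp_pos: [0.4057, 0.3273, 0.415]
orientation: [-1.042, 2.964, 0.0]
contact_force: [-0.6, 0.2, -3.9]
grip_width: 0.0056
```

Call:
jog_arm --plan '[[[0, 0, 0], 0], [[0, 0, 0], 0], [[0, 0, 0], 0]]' --grip_force 20

```text
clock: 20.15
tcp_pos: [0.4057, 0.3274, 0.4149]
orientation: [1.042, -2.964, -0.0]
contact_force: [0.6, 0.3, -3.1]
grip_width: 0.0059
```

```bash
python3 - <<'E'
from h import *
st()
for n,f in(("side","s9"),("top","t9")): tan(n,save(n,f+".png"))
E
```

```text
t 20.15 tcp [0.4057 0.3274 0.4149] grasp [0.4057 0.3274 0.3609] ytool deg 128.7 zt [-0. -0. -1.] F [ 0.6  0.3 -3.1] M [-0.31  0.25  0.02] w 0.0059 q [-0.84  0.13  0.05  1.78 -0.01  1.24  1.46]
side [([112.0, 82.0], 304)]
top [([85.0, 260.0], 464), ([107.0, 272.0], 489)]
```

Call:
jog_arm --plan '[[[0, 0, 0], 0], [[0, 0, 0], 0]]' --hand 0.4

```text
clock: 20.45
tcp_pos: [0.4057, 0.3274, 0.4149]
orientation: [1.042, -2.964, -0.0]
contact_force: [-0.2, -0.2, -3.8]
grip_width: 0.0057
```

Call:
jog_arm --plan '[[[0, 0, 0], 0], [[0, 0, 0], 0]]' --hand 0.5

```text
clock: 20.65
tcp_pos: [0.4057, 0.3274, 0.4149]
orientation: [1.042, -2.964, 0.0]
contact_force: [-0.0, -0.0, -4.7]
grip_width: 0.0055
```

Call:
jog_arm --plan '[[[0, 0, -1], 0], [[0, 0, -1.5], 0], [[0, 0, -1], 0], [[0, 0, 0], 0], [[0, 0, 5], 0], [[0, 0, 0], 0], [[0, 0, -1], 0], [[0, 0, 0], 0]]'

```text
clock: 21.45
tcp_pos: [0.4048, 0.3266, 0.4174]
orientation: [1.041, -2.96, 0.003]
contact_force: [-0.2, -0.3, -6.3]
grip_width: 0.0057
```

```bash
python3 - <<'E'
from h import *
st()
for n,f in(("side","s10"),("top","t10")): tan(n,save(n,f+".png"))
E
```

```text
t 21.45 tcp [0.4048 0.3266 0.4174] grasp [0.4046 0.3264 0.3634] ytool deg 128.7 zt [-0.003 -0.003 -1.   ] F [-0.2 -0.3 -6.3] M [-0.38  0.49 -0.02] w 0.0057 q [-0.84  0.13  0.05  1.77 -0.01  1.25  1.46]
side [([117.0, 83.0], 324)]
top [([94.0, 258.0], 845), ([90.0, 279.0], 91)]
```

Call:
jog_arm --plan '[[[0, 0, 0], 0], [[0, 0, 0], 0]]' --hand 0.54

```text
clock: 21.75
tcp_pos: [0.4057, 0.3273, 0.4195]
orientation: [1.042, -2.963, 0.0]
contact_force: [0.5, -0.5, -3.6]
grip_width: 0.0059
```

```bash
python3 - <<'E'
from h import *
st()
I={}
for n,f in(("side","s11"),("top","t11")): I[n]=save(n,f+".png"); tan(n,I[n])
a=I["side"][:,:,::-1];b=I["top"][:,:,::-1]
cv2.imwrite("pics/c11.png",np.hstack([cv2.resize(a[20:220,30:230],(400,400)),cv2.resize(b[170:370,60:260],(400,400))]))
E
```

```text
t 21.75 tcp [0.4057 0.3273 0.4195] grasp [0.4056 0.3273 0.3655] ytool deg 128.7 zt [-0. -0. -1.] F [ 0.5 -0.5 -3.6] M [-0.3   0.29 -0.03] w 0.0059 q [-0.84  0.13  0.05  1.77 -0.01  1.25  1.46]
side [([117.0, 78.0], 420), ([97.0, 83.0], 17)]
top [([108.0, 235.0], 31), ([106.0, 243.0], 93), ([82.0, 242.0], 23), ([87.0, 258.0], 547), ([69.0, 252.0], 23), ([88.0, 278.0], 126)]
```

View pics/c11.png

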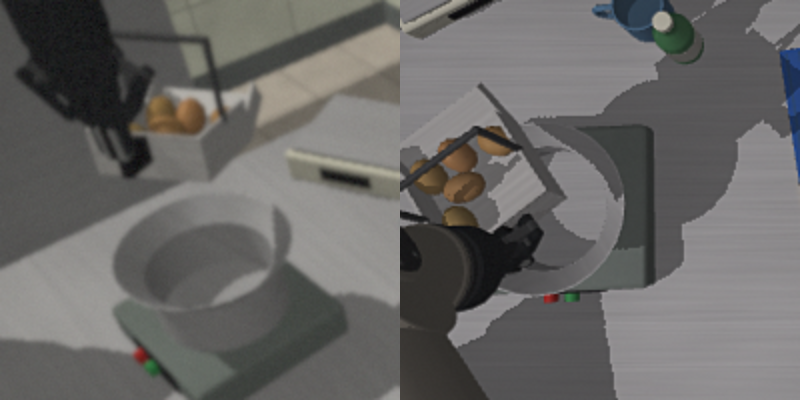

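The picture shows the tray still close to level; the jerk only hopped the potatoes, so no more of those. The new plan uses the drum:
1. Set the tray's floor on the near rim with its centre of mass past the rim.
2. Loosen the grip so it tips into the drum by its own weight.
3. Regrip the pitched handle.

Call:
jog_arm --plan '[[[-0.3, -0.2, 0], 0], [[-0.6, -0.5, 0], 0], [[-0.9, -0.7, 0], 0], [[-1.2, -1, -0.5], 0], [[-1.2, -1, -1], 0], [[-0.9, -0.7, -1.5], 0], [[-0.6, -0.5, -2], 0], [[-0.3, -0.2, -2], 0], [[0, 0, -2], 0], [[0, 0, -2], 0], [[0, 0, -1.5], 0], [[0, 0, -0.8], 0]]' --hand 0 --grip_force 120

```text
clock: 23.05
tcp_pos: [0.3447, 0.2785, 0.2862]
orientation: [1.042, -2.962, 0.001]
contact_force: [-1.8, -1.3, 0.9]
grip_width: 0.0056
```

```bash
python3 - <<'E'
from h import *
st()
for n,f in(("side","s12"),("top","t12")): tan(n,save(n,f+".png"))
E
```

```text
t 23.05 tcp [0.3447 0.2785 0.2862] grasp [0.3446 0.2785 0.2322] ytool deg 128.8 zt [-0.001 -0.001 -1.   ] F [-1.8 -1.3  0.9] M [-0.47  0.59  0.  ] w 0.0056 q [-0.85  0.11  0.03  2.1  -0.    0.93  1.43]
side [([122.0, 143.0], 495)]
top [([143.0, 264.0], 95), ([120.0, 278.0], 256), ([131.0, 288.0], 188), ([133.0, 303.0], 180)]
```

Call:
jog_arm --plan '[[[0, 0, 0], 0], [[0, 0, 0], 0]]' --grip_force 20

```text
clock: 23.35
tcp_pos: [0.3461, 0.2797, 0.2878]
orientation: [-1.041, 2.962, 0.001]
contact_force: [0.5, -0.0, -3.0]
grip_width: 0.0061
```

```bash
python3 - <<'E'
from h import *
st()
I={}
for n,f in(("side","s13"),("top","t13")): I[n]=save(n,f+".png"); tan(n,I[n])
a=I["side"][:,:,::-1];b=I["top"][:,:,::-1]
cv2.imwrite("pics/c13.png",np.hstack([cv2.resize(a[60:220,60:220],(400,400)),cv2.resize(b[200:360,60:220],(400,400))]))
E
```

```text
t 23.35 tcp [0.3461 0.2797 0.2878] grasp [0.3461 0.2797 0.2338] ytool deg 128.7 zt [ 0.001  0.001 -1.   ] F [ 0.5 -0.  -3. ] M [-0.21  0.13  0.01] w 0.0061 q [-0.85  0.11  0.03  2.1  -0.    0.93  1.43]
side [([123.0, 144.0], 494)]
top [([144.0, 264.0], 77), ([120.0, 277.0], 200), ([145.0, 271.0], 24), ([130.0, 286.0], 236), ([132.0, 303.0], 176)]
```

View pics/c13.png

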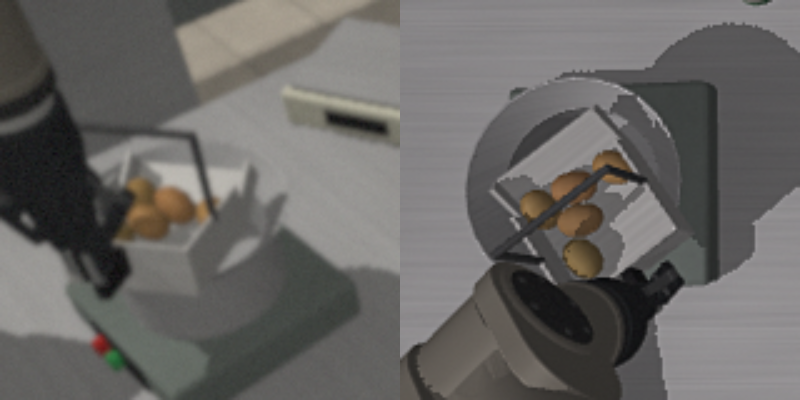

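The tray sits across the near rim, centred on the drum, with all five potatoes in and slightly front-down. Moment fell at 20 N, so the handle does slip there. I'll release it to tip in.

Call:
jog_arm --plan '[[[0, 0, 0], 0], [[0, 0, 0], 0], [[0, 0, 0], 0], [[0, 0, 0], 0]]' --hand 2.2

```text
clock: 23.85
tcp_pos: [0.3459, 0.2796, 0.2872]
orientation: [-1.042, 2.963, 0.001]
contact_force: [0.5, -0.3, -0.5]
grip_width: 0.0218
```

```bash
python3 - <<'E'
from h import *
st()
for n,f in(("side","s14"),("top","t14")): tan(n,save(n,f+".png"))
E
```

```text
t 23.85 tcp [0.3459 0.2796 0.2872] grasp [0.3459 0.2796 0.2332] ytool deg 128.7 zt [ 0.     0.001 -1.   ] F [ 0.5 -0.3 -0.5] M [-0.01 -0.01 -0.02] w 0.0218 q [-0.85  0.11  0.03  2.1  -0.    0.93  1.43]
side [([118.0, 144.0], 24), ([131.0, 144.0], 19)]
top [([131.0, 279.0], 601), ([127.0, 299.0], 120)]
```

Call:
jog_arm --plan '[[[0, 0, 2], 0], [[0, 0, 3], 0], [[0, 0, 3], 0], [[0, 0, 3], 0], [[0.3, -2, 2], 0], [[0.5, -3, 0], 0], [[0.5, -3, 0], 0], [[0.5, -3, 0], 0], [[0.2, -2, 0], 0], [[0, 0, 0], 0]]' --hand 6

```text
clock: 24.95
tcp_pos: [0.366, 0.1467, 0.417]
orientation: [-1.035, 2.966, 0.0]
contact_force: [0.2, 0.1, -0.5]
grip_width: 0.0603
```

```bash
python3 - <<'E'
from h import *
st()
I={}
for n,f in(("side","s15"),("top","t15")): I[n]=save(n,f+".png"); tan(n,I[n])
a=I["side"][:,:,::-1];b=I["top"][:,:,::-1]
cv2.imwrite("pics/c15.png",np.hstack([cv2.resize(a[80:230,70:220],(400,400),interpolation=2),cv2.resize(b[205:355,65:215],(400,400),interpolation=2)]))
E
```

```text
t 24.95 tcp [0.366  0.1467 0.417 ] grasp [0.366  0.1467 0.363 ] ytool deg 128.5 zt [ 0.  0. -1.] F [ 0.2  0.1 -0.5] M [ 0.03 -0.02 -0.06] w 0.0603 q [-0.73 -0.12  0.17  2.02  0.02  1.24  1.68]
side [([118.0, 146.0], 152), ([139.0, 147.0], 20)]
top [([131.0, 282.0], 777)]
```

View pics/c15.png

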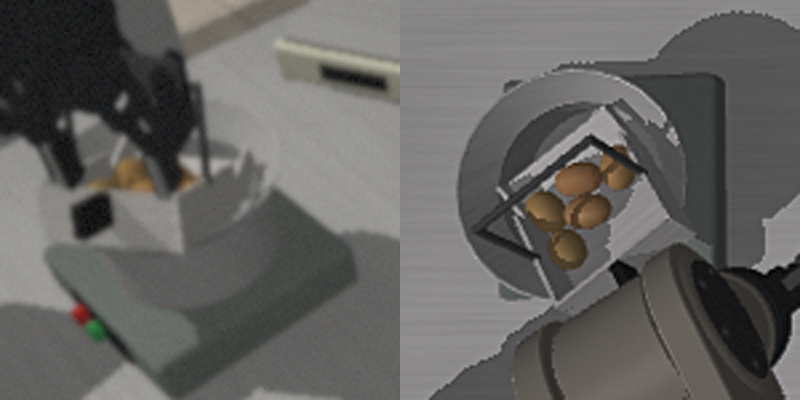

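The tray has tipped to roughly 30–35° and rests in the funnel with all the potatoes at its front. The black handle shows at top pixel (149.4,306) and side pixel (104.5,160). I'll triangulate it and grip it there.

```bash
python3 - <<'E'
from h import *
print(tri([ray("top",(149.4,306.2)),ray("side",(104.5,159.9))]))
for n,f,box in(("side","s15",(95,145,120,175)),("top","t15",(140,295,160,320))):
    g=cv2.cvtColor(cv2.imread(f"pics/{f}.png"),cv2.COLOR_BGR2HSV);x0,y0,x1,y1=box
    m=cv2.inRange(g[y0:y1,x0:x1],(0,0,0),(180,255,50));k,l,s,ce=cv2.connectedComponentsWithStats(m)
    print(n,[(ce[i]+[x0,y0],s[i]) for i in range(1,k) if s[i,4]>15])
# bail ends guess in top crop -> tilt estimate
for q in((480,232),(590,140),(540,258),(645,170)): print(q,(65+(q[0]-400)/2.667,205+q[1]/2.667))
th=np.radians
d=np.array([.78,.625]);c=np.array([.464,.374])
for t in(25,32,40):
    T=th(t);r=lambda u,w:(u*np.cos(T)+w*np.sin(T),-u*np.sin(T)+w*np.cos(T))
    # floor passes over (-49,.13) & rim (-91,.16)
    nx,nz=np.sin(T),np.cos(T); s=max(nx*-.049+nz*.13,nx*-.091+nz*.16)
    print(t,s)
E
```

```text
(array([0.37768517, 0.30948692, 0.2062654 ]), [np.float64(0.005152720086087088), np.float64(0.005152720086087063)])
side [(array([ 97.13043478, 146.56521739]), array([ 0,  0,  6,  5, 23], dtype=int32)), (array([104.38414634, 160.54268293]), array([  3,   8,  14,  16, 164], dtype=int32))]
top [(array([148.33846154, 306.86153846]), array([ 4,  8, 11, 10, 65], dtype=int32))]
(480, 232) (94.99625046869141, 291.9891263592051)
(590, 140) (136.2410948631421, 257.49343832021)
(540, 258) (117.49343832020998, 301.7379077615298)
(645, 170) (156.86351706036746, 268.74203224596926)
25 0.10655098410746036
32 0.08746504233980651
40 0.06808918473082673
```

Call:
jog_arm --plan '[[[0.1, 1.5, 0], 0], [[0.2, 3, 0], 0], [[0.2, 3.5, 0], 0.005], [[0.2, 3.5, 0], 0], [[0.2, 3, 0], 0], [[0.1, 1.4, -1], 0], [[0, 0, -2.5], 0], [[0, 0, -3], 0], [[0, 0, -3], 0], [[0, 0, -3], 0], [[0, 0, -2], 0], [[0, 0, -0.8], 0]]' --hand 4.5

```text
clock: 26.25
tcp_pos: [0.3742, 0.308, 0.2613]
orientation: [1.049, -2.956, 0.003]
contact_force: [-4.3, -4.2, 8.2]
grip_width: 0.0451
```

Call:
jog_arm --plan '[[[0, 0, 0], 0], [[0, 0, 0], 0], [[0, 0, 0], 0], [[0, 0, 0], 0], [[0, 0, 0], 0]]' --hand 0 --grip_force 20

```text
clock: 26.75
tcp_pos: [0.376, 0.3087, 0.2643]
orientation: [-1.049, 2.96, 0.001]
contact_force: [0.6, 0.1, -2.7]
grip_width: 0.0118
```

```bash
python3 - <<'E'
from h import *
st()
for n,f in(("side","s16"),("top","t16")): tan(n,save(n,f+".png"))
E
```

```text
t 26.75 tcp [0.376  0.3087 0.2643] grasp [0.3761 0.3087 0.2103] ytool deg 129.0 zt [ 0.001  0.001 -1.   ] F [ 0.6  0.1 -2.7] M [-0.13  0.1  -0.04] w 0.0118 q [-0.85  0.21  0.04  2.04 -0.01  0.89  1.45]
side [([130.0, 145.0], 176)]
top [([129.0, 278.0], 673)]
```

Call:
jog_arm --plan '[[[0.6, 0.5, 0.9], 0], [[0.6, 0.5, 0.9], 0], [[0.9, 0.7, 0.9], 0], [[0.9, 0.7, 0.9], 0], [[0, 0, 0], 0]]'

```text
clock: 27.35
tcp_pos: [0.3979, 0.3261, 0.2989]
orientation: [1.04, -2.935, 0.017]
contact_force: [-33.7, -26.2, 25.2]
grip_width: 0.0119
```

```bash
python3 - <<'E'
from h import *
st()
for n,f in(("side","s17"),("top","t17")): tan(n,save(n,f+".png"))
E
```

```text
t 27.35 tcp [0.3979 0.3261 0.2989] grasp [0.3966 0.3251 0.245 ] ytool deg 129.0 zt [-0.022 -0.019 -1.   ] F [-33.7 -26.2  25.2] M [-6.25  7.71 -0.01] w 0.0119 q [-0.84  0.23  0.04  1.93 -0.01  1.01  1.46]
side []
top [([130.0, 265.0], 439), ([117.0, 281.0], 200)]
```

Call:
jog_arm --plan '[[[-0.8, -0.6, 0.3], 0], [[-0.4, -0.3, 0.3], 0], [[0, 0, 0], 0], [[0, 0, 0], 0]]'

```text
clock: 27.85
tcp_pos: [0.3944, 0.3241, 0.3065]
orientation: [-1.049, 2.959, 0.002]
contact_force: [0.0, 0.2, -4.2]
grip_width: 0.0115
```

```bash
python3 - <<'E'
from h import *
st()
for n,f in(("side","s18"),("top","t18")): tan(n,save(n,f+".png"))
# dark bail / bright tray info: ascii of top crop
im=cv2.imread("pics/t18.png",0)[225:335,70:190];sm=cv2.resize(im,(80,40),interpolation=cv2.INTER_AREA)
for r in sm: print("".join(" .:-=+*#%@"[int(v)*10//256] for v in r))
E
```

```text
t 27.85 tcp [0.3944 0.3241 0.3065] grasp [0.3945 0.3242 0.2525] ytool deg 129.0 zt [ 0.001  0.002 -1.   ] F [ 0.   0.2 -4.2] M [-0.15  0.22  0.03] w 0.0115 q [-0.85  0.2   0.04  1.94 -0.01  0.99  1.45]
side [([153.0, 129.0], 70), ([140.0, 130.0], 31)]
top [([129.0, 243.0], 40), ([124.0, 268.0], 690)]
+++++++++++++++++++++++++++++++++++++++++++++++++++++++++++==-------------------
++++++++++++++++++++++++++++++++++++===-=-=-=-----------------------------------
+++++++++++++++++++++++++++++++++======+========----------------------::::------
++++++++++++++++++++++++===+++=================+++++-::::::::::::::::::::::.::--
++++++++++++++++++++++=---====================+++++++++=-:::::::::::::::::::..--
++++++++++++++++++++++===============--:----=-=+=-=++++=---:::::::::::::::::..--
+++++++++++++++++++++=--=========-:..::::::-+-:-:----=--=+++-:::::::::::::::..--
+++++++++++++++++++=------=====-::::...:::::=+-:-==-----=-=+++::::::::::::::..--
+++++++++++++++++=---------=--:.:-===-...:-==++-:-++=--------=+-::::::::::::..--
++++++++++++++++=----------:::.:===---:::..:--==-----------------::::
[... 1741 characters left out ...]
......:...    .::. .:--===---------------------:::=+
-------==-:......................::. .    :----=---------::::--=============++++
------=====-:...................::. .   .-=--::::-::.:::::-:=+++++++++++++++++++
::--========--:................::..   .:-:::..:----::-------=+++++++++++++++++++
::::-======-----:................  .::----------------------=+++++++++++++++++++
::::::::::::--:--:::............:----------------------------+++++++++++++++++++
:::::::::::::::::::::::.........:----------------------------=++++++++++++++++++
::::::::::::::::::::...........:------------------------------++++++++++++++++++
-::::::::::::::::::::........:-------------------------------=++++++++++++++++++
```

Still no slip, because the funnel slope jammed the lip. I'm backed off and free, with F=-4.2, so all the potatoes are still aboard. A loose contact is better: rest the tray again, open the fingers so they flank the handle, and push forward on the rear wall. That pivots the tray steeper, with the lip sliding down the far wall.

Call:
jog_arm --plan '[[[-0.3, -0.25, -0.5], 0], [[-0.5, -0.4, -1], 0], [[-0.5, -0.4, -1], 0], [[-0.35, -0.3, -0.8], 0], [[-0.2, -0.2, -0.5], 0], [[0, 0, -0.3], 0], [[0, 0, 0], 0]]'

```text
clock: 28.65
tcp_pos: [0.3767, 0.3096, 0.2664]
orientation: [-1.047, 2.955, 0.006]
contact_force: [2.4, 2.3, 4.3]
grip_width: 0.012
```

Call:
jog_arm --plan '[[[0, 0, 0], 0], [[0, 0, 0], 0], [[0, 0, 0], 0]]' --hand 4

```text
clock: 28.95
tcp_pos: [0.3749, 0.3075, 0.2645]
orientation: [1.049, -2.96, 0.001]
contact_force: [-0.6, 0.3, 1.0]
grip_width: 0.04
```

```bash
python3 - <<'E'
from h import *
st()
for n,f in(("side","s19"),("top","t19")): tan(n,save(n,f+".png"))
E
```

```text
t 28.95 tcp [0.3749 0.3075 0.2645] grasp [0.3749 0.3074 0.2105] ytool deg 129.0 zt [-0.001 -0.001 -1.   ] F [-0.6  0.3  1. ] M [ 0.01 -0.02  0.  ] w 0.04 q [-0.85  0.21  0.04  2.04 -0.01  0.89  1.45]
side [([155.0, 143.0], 60)]
top [([136.0, 248.0], 25), ([129.0, 257.0], 98), ([131.0, 277.0], 484)]
```

Call:
jog_arm --plan '[[[0.5, 0.4, 0], 0], [[0.6, 0.45, 0.1], 0], [[0.6, 0.45, 0.2], 0], [[0.6, 0.45, 0.2], 0], [[0.6, 0.45, 0.2], 0], [[0, 0, 0], 0]]'

```text
clock: 29.65
tcp_pos: [0.3917, 0.3215, 0.2691]
orientation: [1.041, -2.923, 0.021]
contact_force: [-47.0, -33.4, 42.7]
grip_width: 0.04
```

```bash
python3 - <<'E'
from h import *
st()
for n,f in(("side","s20"),("top","t20")): tan(n,save(n,f+".png"))
E
```

```text
t 29.65 tcp [0.3917 0.3215 0.2691] grasp [0.39   0.3201 0.2152] ytool deg 129.2 zt [-0.032 -0.026 -0.999] F [-47.  -33.4  42.7] M [-6.7  10.91  0.95] w 0.04 q [-0.84  0.26  0.04  1.97 -0.02  0.96  1.46]
side [([156.0, 144.0], 50)]
top [([130.0, 254.0], 129), ([136.0, 271.0], 325), ([118.0, 282.0], 118)]
```

Jammed again, at about 57 N back. I'll back off and measure the tray's pose properly before trying anything more, with the wrist camera over the drum plus the other views.

Call:
jog_arm --plan '[[[-1, -0.8, 0], 0], [[-0.8, -0.6, 0.5], 0], [[0, 0, 3], 0], [[0, 0, 4], 0], [[0, 0, 4.5], 0], [[0, 0, 4], 0], [[1.5, 1.2, 1], 0], [[3, 2.4, 0], 0], [[3.5, 2.8, 0], 0], [[3.5, 2.8, 0], 0], [[3, 2.4, 0], 0], [[1.5, 1.2, 0], 0]]'

```text
clock: 30.95
tcp_pos: [0.5487, 0.4458, 0.4409]
orientation: [-1.049, 2.96, -0.0]
contact_force: [-0.5, 0.6, -0.3]
grip_width: 0.0404
```

```bash
python3 - <<'E'
from h import *
st()
w=save("wrist","w21.png")[:,:,::-1];a=save("side","s21.png")[:,:,::-1];b=save("top","t21.png")[:,:,::-1]
o=np.zeros((600,800,3),np.uint8)
o[:390,:520]=cv2.resize(w,(520,390));o[:280,520:]=cv2.resize(a[85:225,65:205],(280,280),interpolation=2);o[290:570,520:]=cv2.resize(b[215:355,60:200],(280,280),interpolation=2)
cv2.imwrite("pics/c21.png",o)
E
```

```text
t 30.95 tcp [0.5487 0.4458 0.4409] grasp [0.5488 0.4458 0.3869] ytool deg 129.0 zt [ 0.001  0.    -1.   ] F [-0.5  0.6 -0.3] M [ 0.01 -0.02 -0.01] w 0.0404 q [-0.83  0.45  0.09  1.29 -0.04  1.4   1.51]
```

View pics/c21.png

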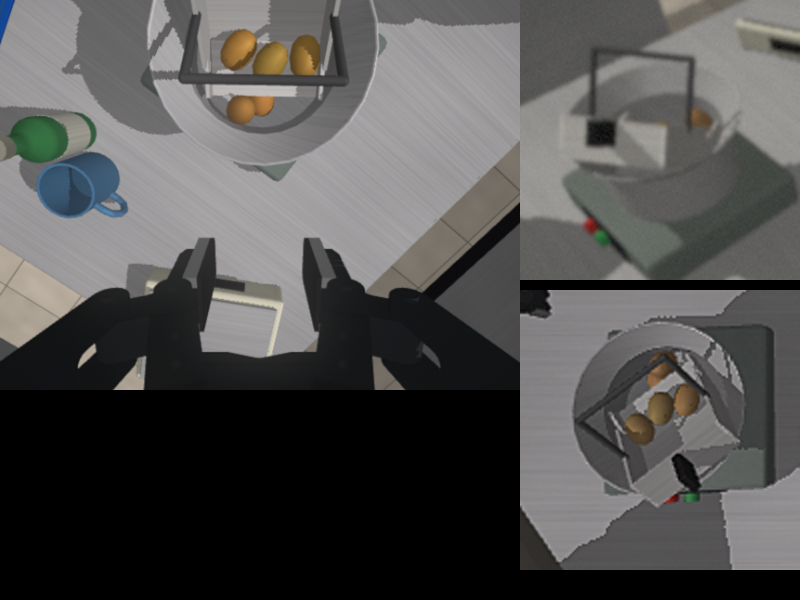

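```bash
cat > m.py <<'E'
from h import *
z=np.load("pics/w21.png.npz");cw=(z["K"],z["p"],z["M"])
L=tri([ray("wrist",(196,83),cw),ray("top",(89,281)),ray("side",(101.5,110))])
Q=tri([ray("wrist",(373.7,86),cw),ray("top",(131.5,249)),ray("side",(151,115))])
H=tri([ray("top",(143,305.5)),ray("side",(105,151.5))])
print("L",L[0].round(4),np.round(L[1],4));print("R",Q[0].round(4),np.round(Q[1],4));print("H",H[0].round(4),np.round(H[1],4))
B=(L[0]+Q[0])/2;y=L[0]-Q[0];print("B",B.round(4),"yaxis deg",np.degrees(np.arctan2(y[1],y[0])),"tilt z",y[2],"len",np.linalg.norm(y))
d=np.array([np.sin(np.arctan2(y[1],y[0])),-np.cos(np.arctan2(y[1],y[0])),0]);v=B-H[0];f=v@d
print("fwd",f,"up",v[2],"dist",np.hypot(f,v[2]),"pitch",np.degrees(np.arctan2(93,94)-np.arctan2(v[2],f)))
c=np.array([.464,.374,0]);print("B along",(B-c)@d,"H along",(H[0]-c)@d)
E
python3 m.py
```

```text
L [0.4615 0.3823 0.3011] [0.0565 0.0339 0.0411]
R [0.4988 0.3932 0.2191] [0.0801 0.0435 0.0391]
H [0.3843 0.319  0.2201] [0.0009 0.0009]
B [0.4802 0.3877 0.2601] yaxis deg -163.67623290248866 tilt z 0.0820103740411749 len 0.09075668925102005
fwd 0.039030378668606855 up 0.03993540407068932 dist 0.055840907561608186 pitch -0.9630287612160369
B along 0.008640842268296497 H along -0.030389536400310356
```

```bash
sed -i 's/(196,83),cw/(TMP),cw/;s/(373.7,86),cw/(196,83),cw/;s/(TMP),cw/(373.7,86),cw/' m.py; python3 m.py
```

```text
L [0.4433 0.4469 0.2329] [0.0017 0.0011 0.0011]
R [0.5209 0.3474 0.2325] [0.0008 0.0019 0.0012]
H [0.3843 0.319  0.2201] [0.0009 0.0009]
B [0.4821 0.3971 0.2327] yaxis deg 127.95164751940544 tilt z 0.0004196463710288423 len 0.12621710464518907
fwd 0.12519769840245462 up 0.01259542491199886 dist 0.1258296801791445 pitch 38.94873712564774
B along 0.028501674189880925 H along -0.0966960242125737
```

The composite shows two potatoes already in the drum past the lip, at wrist pixels (242,108) and (263,103). Three are still in the tray, which is pitched 41° with its lip down at the far wall. Triangulation gives the handle at (.384,.319,.220) and the bail at (.482,.397,.233), consistent across views to 2 mm. I'll press down on the bail ahead of the near pivot, which rolls the tray steeper without jamming.

Call:
jog_arm --plan '[[[-1, -0.8, 0], 0], [[-1.8, -1.3, 0], 0], [[-1.8, -1.3, -1], 0], [[-1.2, -0.9, -2], 0], [[-0.5, -0.3, -2.5], 0], [[0, 0, -2.5], 0], [[0, 0, -2], 0], [[0, 0, -1.3], 0], [[0, 0, -0.7], 0], [[0, 0, 0], 0]]' --hand 0

```text
clock: 32.1
tcp_pos: [0.4829, 0.3976, 0.3217]
orientation: [1.049, -2.961, 0.0]
contact_force: [-0.3, -0.2, -0.1]
grip_width: -0.0003
```

Call:
jog_arm --plan '[[[0, 0, -0.5], 0], [[0, 0, -0.5], 0], [[0.3, 0.2, -0.5], 0], [[0.3, 0.2, -0.4], 0], [[0.3, 0.25, -0.4], 0], [[0, 0, 0], 0]]'

```text
clock: 32.7
tcp_pos: [0.4971, 0.4094, 0.309]
orientation: [-1.043, 2.942, 0.016]
contact_force: [0.1, 1.6, 32.6]
grip_width: -0.0003
```

```bash
python3 - <<'E'
from h import *
st()
for n,f in(("side","s22"),("top","t22")): tan(n,save(n,f+".png"))
E
```

```text
t 32.7 tcp [0.4971 0.4094 0.309 ] grasp [0.4979 0.4103 0.255 ] ytool deg 129.0 zt [ 0.015  0.016 -1.   ] F [ 0.1  1.6 32.6] M [ 0.44 -0.11  0.  ] w -0.0003 q [-0.83  0.41  0.06  1.65 -0.03  1.06  1.49]
side [([157.0, 144.0], 21)]
top [([140.0, 249.0], 59), ([135.0, 254.0], 16), ([131.0, 274.0], 544)]
```

The tray doesn't rotate under 32 N. Its lip height of 0.093 matches resting on the two fallen potatoes. I'll grip the handle at this 41° pitch, lift with the lip over the drum, and jerk it backward so the other three roll off.

Call:
jog_arm --plan '[[[0, 0, 3], 0], [[0, 0, 4], 0], [[-1, -0.8, 3], 0], [[-2.5, -2, 0], 0], [[-3, -2.4, 0], 0], [[-2.7, -2.1, 0], 0], [[-1.5, -1.2, 0], 0], [[-0.6, -0.4, -2], 0], [[0, 0, -3], 0], [[0, 0, -3], 0], [[0, 0, -2.5], 0], [[0, 0, -1], 0]]' --hand 4.5

```text
clock: 34.0
tcp_pos: [0.3785, 0.3147, 0.2819]
orientation: [1.049, -2.958, 0.002]
contact_force: [-0.5, 0.2, -0.6]
grip_width: 0.0449
```

```bash
python3 - <<'E'
from h import *
st(); tan("top",save("top","t23.png"))
E
```

```text
t 34.0 tcp [0.3785 0.3147 0.2819] grasp [0.3784 0.3146 0.2279] ytool deg 129.0 zt [-0.002 -0.002 -1.   ] F [-0.5  0.2 -0.6] M [-0.02  0.02  0.01] w 0.0449 q [-0.86  0.2   0.04  2.01 -0.01  0.94  1.44]
top [([146.0, 251.0], 71), ([125.0, 268.0], 572), ([139.0, 256.0], 35)]
```

Call:
jog_arm --plan '[[[0, 0, 0], 0], [[0, 0, 0], 0], [[0, 0, 0], 0], [[0, 0, 0], 0], [[0, 0, 0], 0]]' --hand 0 --grip_force 120

```text
clock: 34.55
tcp_pos: [0.3794, 0.3155, 0.2845]
orientation: [-1.049, 2.96, 0.001]
contact_force: [0.0, -0.6, -0.5]
grip_width: 0.0002
```

Call:
jog_arm --plan '[[[0, 0, 0.5], 0], [[0, 0, 1], 0], [[0, 0, 1.2], 0], [[0, 0, 1.2], 0], [[0, 0, 1], 0], [[0, 0, 0.5], 0], [[0, 0, 0], 0], [[0, 0, 0], 0]]'

```text
clock: 35.35
tcp_pos: [0.3791, 0.3153, 0.3377]
orientation: [1.049, -2.961, 0.0]
contact_force: [0.4, -0.7, 0.4]
grip_width: 0.0001
```

```bash
python3 - <<'E'
from h import *
st(); tan("top",save("top","t24.png")); tan("side",save("side","s24.png"))
E
```

```text
t 35.35 tcp [0.3791 0.3153 0.3377] grasp [0.3791 0.3153 0.2837] ytool deg 129.0 zt [-0. -0. -1.] F [ 0.4 -0.7  0.4] M [-0.04  0.   -0.04] w 0.0001 q [-0.86  0.14  0.04  1.94 -0.01  1.06  1.44]
top [([146.0, 251.0], 70), ([130.0, 261.0], 286), ([139.0, 256.0], 35), ([121.0, 274.0], 283)]
side [([161.0, 154.0], 18)]
```

The fingers closed on nothing, so pressing the bail shifted the tray. All 12 views are used, so from here I locate the handle by mask alone, with the arm moved clear again.

Call:
jog_arm --plan '[[[0, 0, 4], 0], [[0, 0, 4], 0], [[1.5, 1.2, 2], 0], [[3, 2.4, 0], 0], [[3.5, 2.8, 0], 0], [[3.5, 2.8, 0], 0], [[3, 2.4, 0], 0], [[2, 1.5, 0], 0], [[0, 0, 0], 0]]' --hand 4.5

```text
clock: 36.35
tcp_pos: [0.5458, 0.4478, 0.4349]
orientation: [1.049, -2.959, 0.002]
contact_force: [-0.8, 0.4, 0.2]
grip_width: 0.0452
```

```bash
cat > hd.py <<'E'
from h import *
import sys
def blob(n,f,box,v):
    g=cv2.cvtColor(cv2.imread(f"pics/{f}.png"),cv2.COLOR_BGR2HSV);x0,y0,x1,y1=box
    m=cv2.inRange(g[y0:y1,x0:x1],(0,0,0),(180,255,v));k,l,s,ce=cv2.connectedComponentsWithStats(m)
    r=[((ce[i]+[x0,y0]).round(1),s[i].tolist()) for i in range(1,k) if s[i,4]>25];print(n,f,r);return r
E
python3 - <<'E'
from hd import *
st();save("side","s25.png");save("top","t25.png");save("wrist","w25.png")
for k in("21","25"):
    blob("side","s"+k,(75,125,140,185),50);blob("top","t"+k,(120,280,175,325),40)
    for n in("top","side"): tan(n,cv2.imread(f"pics/{n[0]}{k}.png")[:,:,::-1])
    tan("wrist",cv2.imread(f"pics/w{k}.png")[:,:,::-1])
d=cv2.imread("pics/w25.png",0)
for a in(cv2.imread("pics/s25.png",0)[88:168,75:185],cv2.imread("pics/t25.png",0)[230:320,75:175]):
    for r in cv2.resize(a,(110,42),interpolation=cv2.INTER_AREA): print("".join(" .:-=+*#%@"[min(9,int(v)*10//200)] for v in r))
    print()
E
```

```text
t 36.35 tcp [0.5458 0.4478 0.4349] grasp [0.5457 0.4477 0.3809] ytool deg 129.0 zt [-0.002 -0.002 -1.   ] F [-0.8  0.4  0.2] M [-0.06  0.04 -0.02] w 0.0452 q [-0.83  0.46  0.09  1.3  -0.04  1.39  1.51]
side s21 [(array([105.1, 151.1]), [24, 21, 13, 11, 140])]
top t21 [(array([142.7, 306. ]), [16, 17, 14, 20, 151])]
top [([132.0, 248.0], 25), ([129.0, 256.0], 84), ([130.0, 276.0], 478)]
side [([154.0, 144.0], 66)]
wrist [([257.0, 53.0], 1261), ([328.0, 60.0], 1189), ([291.0, 64.0], 1059), ([267.0, 116.0], 1164)]
side s25 [(array([110.1, 134.8]), [29, 1, 13, 18, 146])]
top t25 [(array([130. , 293.5]), [4, 6, 13, 16, 131])]
top [([146.0, 251.0], 69), ([130.0, 261.0], 286), ([139.0, 256.0], 35), ([121.0, 274.0], 282)]
side [([162.0, 154.0], 18)]
wrist [([313.0, 92.0], 1922), ([276.0, 91.0], 950), ([241.0, 104.0], 906), ([279.0, 123.0], 624)]
===============-===-========================================+*########***++++++++++++++==+=+++*********#######
=============-===============================================+*##****++++++++++++++++++++++***********########
============================
[... 8374 characters left out ...]
======+++++++++===================
#*********#**************##*=----------+*##******####******###+====================+++*++=====================
***************************#***+=--------=*###**#******###%*+====================+++++========================
*###******#*##**************#*==+*++=-------+@%##****###*=====================+++++===========================
*****###**###################*======+**+===---+#%#####*=================+++++===================-=========+++=
#***#****#********************+===========++**+=+#%*--=-========++++*+=:....:::...:::::::----=***#############
******************************#############*******######==+===-----:..:-====+=--::-=========--+#**************
```

```bash
python3 - <<'E'
from h import *
H,e=tri([ray("top",(130,293.5)),ray("side",(110.1,134.8))]);print("H",H.round(4),np.round(e,4))
L,e1=tri([ray("top",(87,269.6)),ray("side",(111,113.7))]);Q,e2=tri([ray("top",(127,239.6)),ray("side",(158,117.5))])
print(L.round(3),Q.round(3),np.round(e1+e2,4));B=(L+Q)/2;y=L-Q;a=np.arctan2(y[1],y[0]);d=np.array([np.sin(a),-np.cos(a),0]);v=B-H
f=v@d;print("yaw",np.degrees(a)-90,"len",np.linalg.norm(y),"f",f,"up",v[2],"dist",np.hypot(f,v[2]),"pitch",46.6-np.degrees(np.arctan2(v[2],f)))
c=np.array([.464,.374,0]);print("H along",(H-c)@d,"lat",(H-c)@np.array([-d[1],d[0],0]),"B along",(B-c)@d)
K,p,M=cam("wrist")
for q in((313,92),(276,91),(241,104),(279,123)): print("pot@.08",onz("wrist",q,.08).round(3), np.linalg.norm(onz("wrist",q,.08)[:2]-c[:2]).round(3))
E
```

```text
H [0.4144 0.346  0.2339] [0.0005 0.0005]
[0.47  0.47  0.196] [0.546 0.374 0.196] [0.0015 0.0015 0.001  0.001 ]
yaw 38.52025162499376 len 0.1231011176063287 f 0.12044854773507521 up -0.037595931959319984 dist 0.12617966060890523 pitch 63.934850869038755
H along -0.05622818062827605 lat 0.00895529399075591 B along 0.06422036710679917
pot@.08 [0.457 0.425 0.08 ] 0.052
pot@.08 [0.482 0.393 0.08 ] 0.026
pot@.08 [0.518 0.371 0.08 ] 0.054
pot@.08 [0.507 0.417 0.08 ] 0.061
```

The press had worked: the tray is now pitched 64° with its lip on the drum floor, and the handle is at (.414,.346,.234), with a 0.5 mm two-view residual. I'll grip it there.

Call:
jog_arm --plan '[[[-1.2, -0.9, 0], 0], [[-2.4, -1.9, 0], 0], [[-3, -2.3, 0], 0], [[-3, -2.3, 0], 0], [[-2.4, -1.9, 0], 0], [[-1.4, -1.1, -1.5], 0], [[0, 0, -2.5], 0], [[0, 0, -3], 0], [[0, 0, -3], 0], [[0, 0, -2.5], 0], [[0, 0, -1.2], 0], [[0, 0, 0], 0]]' --hand 4.5

```text
clock: 37.7
tcp_pos: [0.4092, 0.3415, 0.3]
orientation: [1.049, -2.959, 0.002]
contact_force: [0.4, 0.1, 0.7]
grip_width: 0.0451
```

Call:
jog_arm --plan '[[[0, 0, 0], 0], [[0, 0, 0], 0], [[0, 0, 0], 0], [[0, 0, 0], 0], [[0, 0, 0], 0]]' --hand 0 --grip_force 120

```text
clock: 38.2
tcp_pos: [0.4111, 0.3424, 0.3017]
orientation: [-1.048, 2.959, 0.001]
contact_force: [3.4, -1.1, 1.0]
grip_width: 0.0101
```

Call:
jog_arm --plan '[[[0, 0, 0.4], 0], [[0, 0, 0.6], 0], [[0, 0, 0.8], 0], [[0, 0, 0.8], 0], [[0, 0, 0.6], 0], [[0, 0, 0], 0], [[0, 0, 0], 0]]'

```text
clock: 38.9
tcp_pos: [0.41, 0.3424, 0.333]
orientation: [1.05, -2.961, -0.0]
contact_force: [-0.7, -0.2, -2.6]
grip_width: 0.01
```

```bash
python3 - <<'E'
from h import *
st()
for n,f in(("side","s26"),("top","t26")): tan(n,save(n,f+".png"))
E
```

```text
t 38.9 tcp [0.41   0.3424 0.333 ] grasp [0.41   0.3424 0.279 ] ytool deg 129.0 zt [-0.  0. -1.] F [-0.7 -0.2 -2.6] M [-0.33  0.29 -0.04] w 0.01 q [-0.86  0.22  0.06  1.86 -0.01  1.06  1.45]
side []
top [([144.0, 251.0], 89), ([124.0, 265.0], 499)]
```

Call:
jog_arm --plan '[[[0, 0, 0.8], 0], [[0, 0, 1.5], 0], [[0, 0, 1.5], 0], [[0, 0, 1.5], 0], [[0, 0, 1.2], 0], [[0, 0, 0.6], 0], [[0, 0, 0], 0], [[0, 0, 0], 0]]'

```text
clock: 39.8
tcp_pos: [0.4101, 0.3423, 0.4034]
orientation: [1.049, -2.961, 0.001]
contact_force: [-0.0, -0.2, -2.2]
grip_width: 0.0099
```

```bash
python3 - <<'E'
from h import *
I=[];F=[]
for n,f in(("side","s27"),("top","t27"),("side","s27b"),("top","t27b")):
    F.append(get_obs()["contact_force"]); I.append(save(n,f+".png"))
st();print("F mean",np.mean(F,0))
for n,i in(("side",0),("top",1)): tan(n,I[i])
im=I[1]
g=cv2.cvtColor(np.ascontiguousarray(im),cv2.COLOR_RGB2HSV);m=cv2.inRange(g,(8,90,60),(25,255,255))
for r in m[235:300:2,95:165]: print("".join("#" if v else "." for v in r))
E
```

```text
t 40.0 tcp [0.41   0.3422 0.4032] grasp [0.41   0.3422 0.3492] ytool deg 129.0 zt [-0.001 -0.001 -1.   ] F [ 0.2  1.1 -3.7] M [-0.05  0.   -0.01] w 0.0099 q [-0.87  0.16  0.06  1.77 -0.01  1.22  1.45]
F mean [ 0.08912223  0.08174195 -2.46690926]
side [([152.0, 152.0], 216), ([132.0, 154.0], 126), ([139.0, 168.0], 60)]
top [([145.0, 250.0], 74), ([133.0, 252.0], 37), ([124.0, 257.0], 90), ([117.0, 270.0], 86), ([141.0, 297.0], 118)]
......................................................................
......................................................................
......................................................................
......................................................................
......................................................................
......................................................................
..............................................########................
.................................##.........###########...............
............................#.....#####..#....#########...............
.........................
[... 978 characters left out ...]
.............................................................
......................................................................
......................................................................
......................................................................
......................................................................
...............................................####...................
.............................................########.................
..........................................###########.................
........................................############..................
.....................................##############...................
```

Mean Fz is -2.47 N, which is the empty tray's weight, and five tan blobs lie inside the drum. Pouring is done. Next I carry the tray, still pitched about 64°, to over the mat.

Call:
jog_arm --plan '[[[0, 0, 1.5], 0], [[0, 0, 2.5], 0], [[0.5, -0.8, 0.5], -0.02], [[1.1, -1.9, 0], -0.05], [[1.7, -3, 0], -0.06], [[2.1, -3.8, 0], -0.07], [[2.1, -3.8, 0], -0.07], [[2.1, -3.8, 0], -0.07], [[2.1, -3.8, 0], -0.07], [[2.1, -3.8, 0], -0.07], [[2.1, -3.8, 0], -0.06], [[1.8, -3.2, 0], -0.04]]'

```text
clock: 41.2
tcp_pos: [0.5873, 0.0201, 0.4475]
orientation: [0.146, -3.136, 0.003]
contact_force: [0.0, 0.7, -2.3]
grip_width: 0.0095
```

Call:
jog_arm --plan '[[[1.4, -2.4, -0.5], -0.02], [[0.8, -1.5, -1.5], -0.01], [[0.5, -0.6, -2.5], 0], [[0, 0, -3], 0], [[0, 0, -3], 0], [[0, 0, -3], 0], [[0, 0, -2.5], 0], [[0, 0, -1.5], 0], [[0, 0, -0.5], 0], [[0, 0, 0], 0]]'

```text
clock: 42.2
tcp_pos: [0.6139, -0.0199, 0.2683]
orientation: [0.111, -3.138, 0.0]
contact_force: [-0.0, -0.7, -1.3]
grip_width: 0.0097
```

```bash
python3 - <<'E'
from h import *
st();im=save("top","t28.png");save("side","s28.png");tan("top",im)
g=cv2.cvtColor(np.ascontiguousarray(im),cv2.COLOR_RGB2HSV);m=cv2.inRange(g,(8,90,60),(25,255,255));m[:, :60]=0;m[:,220:]=0
for q in np.argwhere(m)[::40,::-1]: print(np.linalg.norm(onz("top",q,.085)[:2]-[.464,.374]).round(3),end=" ")
E
```

```text
t 42.2 tcp [ 0.6139 -0.0199  0.2683] grasp [ 0.6138 -0.0199  0.2143] ytool deg 94.0 zt [-0.001 -0.    -1.   ] F [-0.  -0.7 -1.3] M [ 0.03  0.05 -0.01] w 0.0097 q [-0.35  0.43  0.38  1.76 -0.18  0.98  1.74]
top [([134.0, 254.0], 296), ([119.0, 271.0], 147), ([146.0, 276.0], 147), ([140.0, 296.0], 154)]
0.074 0.072 0.062 0.06 0.052 0.067 0.043 0.057 0.052 0.052 0.062 0.02 0.059 0.033 0.021 0.05 0.059 0.065 0.074
```

All five potatoes are in the drum, with every tan pixel within 75 mm of its axis. Now I ease the tray level: lip onto the mat, a light grip, then the handle back and down along the arc.

Call:
jog_arm --plan '[[[0, 0, -1.2], 0], [[0, 0, -1.2], 0], [[0, 0, -0.9], 0], [[-1.05, 0, -0.65], 0], [[-1.05, 0, -0.65], 0], [[-1.05, 0, -0.65], 0], [[-1.05, 0, -0.65], 0], [[-0.9, 0, -0.95], 0], [[-0.9, 0, -0.95], 0], [[0, 0, 0], 0]]' --grip_force 20

```text
clock: 43.3
tcp_pos: [0.5517, -0.0222, 0.191]
orientation: [0.106, -3.137, 0.002]
contact_force: [-9.8, -5.3, 13.0]
grip_width: 0.0097
```

```bash
cat > br.py <<'E'
from hd import *
# bail/tray pose helper: print state only
st();save("side","s29.png");save("top","t29.png")
a=cv2.imread("pics/s29.png",0)[170:290,200:345]
for r in cv2.resize(a,(110,42),interpolation=cv2.INTER_AREA): print("".join(" .:-=+*#%@"[min(9,int(v)*10//200)] for v in r))
E
python3 br.py
```

```text
t 43.3 tcp [ 0.5517 -0.0222  0.191 ] grasp [ 0.5516 -0.0223  0.137 ] ytool deg 93.9 zt [-0.003 -0.001 -1.   ] F [-9.8 -5.3 13. ] M [-0.82  1.15 -0.3 ] w 0.0097 q [-0.35  0.43  0.35  1.97 -0.21  0.78  1.76]
==+++++++++++++++*#####%#####*=---===+++============----:::.:=+++*############################################
-==+++++++++++++++++**####%%##*-:::::--------------::::::...:-=---=+**##################%%%#%%%%%%%%%%%%%#####
--==+++++++++++++++++++**##%%##=::::::::::::::::::::::--::..:----=====++++*****#####%%####***####%%%%%%@@@%%##
--==+++++++++++++++++++++*#####+-:::--------------===--:.....:-==++==========+++*#%%#********###%%%%%%@@@@@@@%
---==+=++++++++++++++++++++####+-:..::::-----------::........-=++***#***++=====+*##*********##%%%%@@@@@@@@@@@@
--==++++++++++++++++++++++++*+=-:...........................-+############**+===+**********##%%@@@@@@@@@@@@@@@
===++=++=++++++++++++++++++==::............................:=*################*+====++*****##%@@@@@@@@@@@@@@@@
++++==+=+++++++++++++++++++++=-:::.........................-*#####################*+===+****#%@@@@@@@@@@@@@@@@
=+++++
[... 3067 characters left out ...]
-=+*####**++++++++++++++++++++++++
#############################**+=------------------------------------------=+*#########*+++++++++*++++++++++++
################################**+=-------------------------------------==*##############***########**+++++++
###################################**+=---------------------------------=*##############################**++++
######################################*++==--------------------------==+*####################################*
#########################################**+=-----------------------=+*#######################################
############################################**+=------------------=+*#########################################
```

Call:
jog_arm --plan '[[[-0.75, 0, -0.8], 0], [[-0.75, 0, -0.8], 0], [[-0.65, 0, -0.75], 0], [[-0.65, 0, -0.75], 0], [[-0.65, 0, -0.75], 0], [[-0.65, 0, -0.75], 0], [[-0.65, 0, -1.2], 0], [[-0.65, 0, -1.2], 0], [[-0.45, 0, -1.2], 0], [[-0.4, 0, -1], 0], [[0, 0, 0], 0]]'

```text
clock: 44.5
tcp_pos: [0.4915, -0.0202, 0.0982]
orientation: [-0.11, 3.14, -0.001]
contact_force: [0.3, -1.4, 0.5]
grip_width: 0.0098
```

```bash
python3 br.py | head -1
```

```text
t 44.5 tcp [ 0.4915 -0.0202  0.0982] grasp [ 0.4915 -0.0202  0.0442] ytool deg 94.0 zt [ 0.    -0.001 -1.   ] F [ 0.3 -1.4  0.5] M [-0.43 -0.3  -0.3 ] w 0.0098 q [-0.31  0.51  0.28  2.15 -0.28  0.51  1.82]
```

Call:
jog_arm --plan '[[[0, 0, 0], 0], [[0, 0, 0], 0], [[0, 0, 0], 0], [[0, 0, 1], 0], [[0, 0, 3], 0], [[0, 0, 4], 0], [[0, 0, 4], 0], [[0, 0, 4], -0.12], [[0, 0, 3], -0.145], [[0, 0, 1], -0.145], [[0, 0, 0], -0.145], [[0, 0, 0], -0.145]]' --hand 4

```text
clock: 45.8
tcp_pos: [0.4916, -0.0196, 0.3002]
orientation: [0.98, 2.984, 0.002]
contact_force: [0.7, -0.2, -0.1]
grip_width: 0.0397
```

Call:
jog_arm --plan '[[[0, 0, 0], -0.145], [[0, 0, 0], -0.145], [[0, 0, 0], -0.145], [[0, 0, 0], -0.145], [[0, 0, 0], -0.145], [[0, 0, 0], -0.145], [[0, 0, 0], 0]]'

```text
clock: 46.5
tcp_pos: [0.4914, -0.0196, 0.2994]
orientation: [-2.141, -2.299, -0.001]
contact_force: [-1.1, -0.5, -0.3]
grip_width: 0.0401
```

```bash
python3 br.py
python3 - <<'E'
import cv2
a=cv2.imread("pics/t29.png",0)[180:285,235:335]
for r in cv2.resize(a,(110,50),interpolation=cv2.INTER_AREA): print("".join(" .:-=+*#%@"[min(9,int(v)*10//200)] for v in r))
E
```

```text
t 46.5 tcp [ 0.4914 -0.0196  0.2994] grasp [ 0.4914 -0.0196  0.2454] ytool deg 4.1 zt [ 0.  0. -1.] F [-1.1 -0.5 -0.3] M [0.04 0.05 0.03] w 0.0401 q [-0.67  0.2   0.67  2.02 -0.15  0.97  0.15]
===+====-:.............................:::...:-=+++++=++++++++++**############################################
-===+=+=-:.............................::::..:==+++++=++=+++==++++++*#########################%%%%%%%%%%######
--===+==-:............................::::..:-=+++++=+++==+++++++==++++++++*****#########*****####%%%%%%@@%%##
---=====----:.........................::::..-=++++++++++++==++=+++=+++++++++++++*####*********###%%%%%%%@@@@@%
---===+++++=:................::.........:-==*####********+++++++++********+++++**##**********##%%%%@@@@@@@@@@@
---==+++++=-:..............:=++=:......-+*#######################################%**********##%@@@@@@@@@@@@@@@
::-=++++=-:-::...........:-=**+-::....:=*#########################################*+********#%@@@@@@@@@@@@@@@@
:=++==--:::--:::::.......:==**+:...-=--+#########################################%#*********#%%@@@@@@@@@@@@@@@
-----::...:---:...:
[... 8604 characters left out ...]
==========-:#*********************
*********************++++++++++++-====================--------------------=++++++++++=-+**********************
*********************+++++++++++=======================-------------------=++++++++++==##********************#
#********************+++++++++========================---------------------+++++++++++=#*******************###
********************+*++++++==========================--------------------:-+++++++++==#**********************
**********************++++==============================-------------------::-+++++++=+#**********************
********************=++++=============================-----------------------:--+++++=+***********************
```

```bash
python3 - <<'E'
from h import *
L=tri([ray("top",(261,224.5)),ray("side",(252.7,197))]);Q=tri([ray("top",(303.5,222.5)),ray("side",(293,226.6))])
print(L[0].round(3),Q[0].round(3),np.round(L[1]+Q[1],4),((L[0]+Q[0])/2).round(3))
print(onz("side",(252.7,197),.136).round(3),onz("side",(293,226.6),.136).round(3))
c=cam("wrist"); im=save("wrist","w30.png")
print("proj expected",proj("wrist",(.592,-.013+.06,.136),c).round(0),proj("wrist",(.592,-.013-.06,.136),c).round(0))
g=cv2.cvtColor(im,cv2.COLOR_RGB2GRAY)
for r in cv2.resize(g,(140,52),interpolation=cv2.INTER_AREA): print("".join(" .:-=+*#%@"[min(9,int(v)*10//200)] for v in r))
E
```

```text
[0.585 0.045 0.136] [ 0.596 -0.071  0.124] [0.0064 0.0064 0.0022 0.0022] [ 0.59  -0.013  0.13 ]
[0.579 0.048 0.136] [ 0.587 -0.076  0.136]
proj expected [447. 122.] [413. 293.]
##############################################################################%##########%##############################################+===
#################################%##################################%########%%%#########%################%#############################*+==
#################################%###########################%######%########%%%#########%################%##############################*==
############################%####%###########################%######%#######%%%%########%%###############%################################+=
##################%######%##%##%#%#%###################%#%###%######%#######%%%%####%#%#%%########%##%#%#%#################################+
##################%%%####%%#%##%#%#%#####################%###%######%#######%%%%#%##%#%#%%#%#%######%%##%%###%#%############################
###########%######%%%####%%#%%#%#%%%#######%#######%#####%##%%#####%%#######%
[... 5708 characters left out ...]
..................=+-............-=:.....................::--==++**+==--:::::::.................:-:.:::::.....:+*=..................:=*#
...............  .. .--.............=##-..........................:::::::...................:.......-+=:............:--....................:
.............     . ..  ..........:*###:..............................:.............................-+++-...................................
..........                .......-*###*.............................................................:++++=-.................................
.......                    ....-=+=++**.............................................................:=+++++=:....... .......................
```

```bash
python3 - <<'E'
from h import *
z=np.load("pics/w30.png.npz");c=(z["K"],z["p"],z["M"])
for q in((432,125),(424,200),(420,230),(414,270)): print(q,onz("wrist",q,.134,c).round(4))
E
```

```text
(432, 125) [0.5836 0.0444 0.134 ]
(424, 200) [ 0.5878 -0.0045  0.134 ]
(420, 230) [ 0.5891 -0.0259  0.134 ]
(414, 270) [ 0.5905 -0.056   0.134 ]
```

The wrist view puts the bail bar from (432,125) to (414,270), so its middle is at (.588,-.0145) with a yaw of about 4°, and the tray is upright on the mat. I'll pinch the bar 30 mm to the left of its middle so the fingers clear the hook.

Call:
jog_arm --plan '[[[1.5, 0.6, 0], 0], [[2.5, 1, 0], 0], [[2.5, 1, 0], 0], [[2, 0.6, 0], 0], [[1, 0.3, -1], 0], [[0, 0, -2.5], 0], [[0, 0, -2.7], 0], [[0, 0, -2.5], 0], [[0, 0, -1.6], 0], [[0, 0, -0.8], 0], [[0, 0, 0], 0]]' --hand 6

```text
clock: 47.75
tcp_pos: [0.5861, 0.0152, 0.1871]
orientation: [-2.139, -2.299, 0.002]
contact_force: [-1.0, -1.1, 0.8]
grip_width: 0.0597
```

Call:
jog_arm --plan '[[[0, 0, 0], 0], [[0, 0, 0], 0], [[0, 0, 0], 0], [[0, 0, 0], 0], [[0, 0, 0], 0], [[0, 0, 0], 0]]' --hand 0 --grip_force 80

```text
clock: 48.35
tcp_pos: [0.5867, 0.0154, 0.1887]
orientation: [-2.14, -2.3, -0.001]
contact_force: [-2.7, 0.9, 7.3]
grip_width: 0.005
```

```bash
python3 - <<'E'
from h import *
st()
E
```

```text
t 48.35 tcp [0.5867 0.0154 0.1887] grasp [0.5867 0.0154 0.1347] ytool deg 4.1 zt [ 0.     0.001 -1.   ] F [-2.7  0.9  7.3] M [0.02 0.58 0.02] w 0.005 q [-0.55  0.52  0.56  1.9  -0.37  0.82  0.27]
```

Call:
jog_arm --plan '[[[0, 0, 0.5], 0], [[0, 0, 1], 0], [[0, 0, 1.5], 0], [[0, 0, 1.8], 0], [[0, 0, 1.6], 0], [[0, 0, 1.2], 0], [[0, 0, 0.7], 0], [[0, 0, 0.3], 0], [[0, 0, 0], 0]]'

```text
clock: 49.25
tcp_pos: [0.5867, 0.0154, 0.274]
orientation: [2.14, 2.3, 0.0]
contact_force: [0.8, -1.0, -3.1]
grip_width: 0.0052
```

```bash
python3 - <<'E'
from h import *
st();print(get_obs()["contact_force"])
im=save("side","s31.png")
a=cv2.cvtColor(im,cv2.COLOR_RGB2GRAY)[150:280,190:345]
for r in cv2.resize(a,(100,36),interpolation=cv2.INTER_AREA): print("".join(" .:-=+*#%@"[min(9,int(v)*10//200)] for v in r))
E
```

```text
t 49.25 tcp [0.5867 0.0154 0.274 ] grasp [0.5867 0.0154 0.22  ] ytool deg 4.1 zt [ 0.  0. -1.] F [ 0.8 -1.  -3.1] M [0.05 0.01 0.03] w 0.0052 q [-0.61  0.41  0.62  1.84 -0.28  0.98  0.21]
[ 0.80144953 -0.95637494 -3.10009959]
#############################+=---::::................::..:=*#####################################%%
#############################**+=----:...............:-:..-=+*#####################################%
##############################***+++=:..................:-==++*#####################################
*############################+++**+=---:...............:-==++*######################################
==+*********################+-==+=-::-==:...........:-==++**########################################
----=======+++++++***########*+=-::...:::.........::-++++****#######################################
-------=======+==++++++**#######+-::.............:--=+++*#+++++**######################%%%%%%%######
--------=====++=++++++++++**#####*+==-::......:--:--=++##*+++**+++++++****########****####%%%%%%%%##
---------====+++++++++++++++*#########*=:-::..-=-::-=*#*+++++*#%%#
[... 2061 characters left out ...]
##############*+=-------------------------------=---::::::::::::::::::::::-===++++++++++++++=+
###################*+=--------------------------------------::::::::::::::::::-==+=+++++++++++++++++
######################*+==-------------------------------------:::::::::::::-===+++++=++++++++++++++
#########################*+==-------------------------------------::::::::-==+++++++++==++++++++++++
############################*+==----------------------------------::::::-=======+++++++++===++==++++
###############################**+=----------------------------:::::::-===========++++++=++=++++++*#
##################################**+=------------------------::::::-====+++++======+++++++==+++*###
```

The tray hangs level from the pinched bail. I'll carry it to the open end of the hook.

Call:
jog_arm --plan '[[[-0.5, -0.5, 0], 0.01], [[-1, -1, 0], 0.01], [[-1.6, -1.6, 0], 0.01], [[-2, -2, 0], 0.01], [[-2.2, -2.4, 0], 0.01], [[-2.2, -2.6, 0], 0.01], [[-2.2, -2.8, 0], 0.01], [[-2, -2.9, 0], 0.01], [[-1.8, -3, 0], 0.01], [[-1.5, -3, 0], 0.01], [[-1.2, -3, 0], 0.01], [[-0.9, -2.9, 0], 0.01]]'

```text
clock: 50.5
tcp_pos: [0.3931, -0.2632, 0.2737]
orientation: [-1.999, -2.423, -0.001]
contact_force: [1.5, 0.2, -3.4]
grip_width: 0.0052
```

Call:
jog_arm --plan '[[[-0.6, -2.6, 0], 0], [[-0.3, -2.2, 0], 0], [[-0.1, -1.7, 0], 0], [[0, -1.1, 0], 0], [[0, -0.5, 0], 0], [[0, -0.2, 0], 0], [[0, 0, 0], 0], [[0, 0, 0], 0]]'

```text
clock: 51.3
tcp_pos: [0.3858, -0.3438, 0.2738]
orientation: [-1.997, -2.425, -0.001]
contact_force: [-0.7, -0.1, -3.3]
grip_width: 0.005
```

```bash
python3 - <<'E'
from h import *
st()
a=save("side","s32.png");t=save("top","t32.png")
for n,im in(("side",a),("top",t)):
    g=cv2.cvtColor(np.ascontiguousarray(im),cv2.COLOR_RGB2HSV);m=cv2.inRange(g,(0,150,80),(8,255,255))|cv2.inRange(g,(172,150,80),(180,255,255))
    k,l,s,ce=cv2.connectedComponentsWithStats(m);print(n,[(ce[i].round(1).tolist(),int(s[i,4])) for i in range(1,k) if s[i,4]>4])
g=cv2.cvtColor(t,cv2.COLOR_RGB2GRAY)[195:315,350:470]
for r in cv2.resize(g,(120,50),interpolation=cv2.INTER_AREA): print("".join(" .:-=+*#%@"[min(9,int(v)*10//200)] for v in r))
E
```

```text
t 51.3 tcp [ 0.3858 -0.3438  0.2738] grasp [ 0.3858 -0.3438  0.2198] ytool deg 11.1 zt [-0.     0.001 -1.   ] F [-0.7 -0.1 -3.3] M [ 0.06  0.06 -0.01] w 0.005 q [-0.02  0.31  0.77  2.   -0.27  0.93  1.08]
side [([285.7, 326.0], 210), ([361.0, 358.3], 9)]
top [([342.7, 275.2], 118), ([134.6, 318.8], 20)]
++********************************************************************......::::::::-:::.:::::::::::::::::::::::::::::::
********************************************************************+=......:::::-:-:-:-:.::-:::::::::::::::::::::::::::
*****************************************************************+====.....::::::::::::::....:::::::::::::::::::::::::::
*************************************************************+=========-:-------------------::::-::::-------:--:--:--:::
*********************************************************++=======++******************************===*******************
******************************************************++-===+++++*********************************====*****************+
*************************************************++==---===**********
[... 4554 characters left out ...]
****************++++*#=++++++++++#####=-:................::-:::::::::::................::-===--
*****************************************+++++*====+==++++#**+=::-:....... ......::-:::::::::::..........:..::--=+=--:::
******************************************+++:..:..::::--::::::.......  .........:-::::::::::::........:::-====--:::::::
*******************************************++++**====-------====---:::  .........:-:::::::::::::::::--=====--::::::::::-
******************************************#++++*#+=+++++++++++++++=:..  ..  .....:-:::::::::::---------::::::::::::::-==
********************************************++++#*==++++++++++++++++==: .. . ....:-:::::::::::::::::::::::::::::::-=====
```

Aligned: the bail middle is within about 1 mm of the hook line laterally, and the bar is 80 mm short of the seat. Up, over the ball, and down.

Call:
jog_arm --plan '[[[0, 0, 0.8], 0], [[0, 0, 1.4], 0], [[0, 0, 1], 0], [[0, 0, 0.4], 0], [[0.5, 0.1, 0], 0], [[0.9, 0.17, 0], 0], [[1.2, 0.23, 0], 0], [[1.4, 0.27, 0], 0], [[1.4, 0.27, 0], 0], [[1.2, 0.23, 0], 0], [[0.9, 0.18, 0], 0], [[0.5, 0.1, 0], 0]]'

```text
clock: 52.6
tcp_pos: [0.4669, -0.3287, 0.3097]
orientation: [-1.997, -2.425, 0.001]
contact_force: [-0.3, -0.5, -2.6]
grip_width: 0.0053
```

Call:
jog_arm --plan '[[[0, 0, 0], 0], [[0, 0, 0], 0]]'

```text
clock: 52.8
tcp_pos: [0.4652, -0.3294, 0.3098]
orientation: [-1.999, -2.423, 0.001]
contact_force: [-0.7, 0.4, -2.3]
grip_width: 0.0056
```

```bash
python3 - <<'E'
from h import *
st()
E
```

```text
t 52.8 tcp [ 0.4652 -0.3294  0.3098] grasp [ 0.4652 -0.3294  0.2558] ytool deg 11.0 zt [-0.001 -0.    -1.   ] F [-0.7  0.4 -2.3] M [ 0.05  0.04 -0.  ] w 0.0056 q [-0.08  0.36  0.75  1.84 -0.28  1.05  0.98]
```

Call:
jog_arm --plan '[[[0, 0, -0.5], 0], [[0, 0, -1], 0], [[0, 0, -1], 0], [[0, 0, -0.8], 0], [[0, 0, -0.5], 0], [[0, 0, -0.4], 0], [[0, 0, -0.2], 0], [[0, 0, -0.2], 0], [[0, 0, 0], 0], [[0, 0, 0], 0]]'

```text
clock: 53.8
tcp_pos: [0.4658, -0.3292, 0.2641]
orientation: [1.998, 2.424, 0.0]
contact_force: [-0.0, -0.6, -2.3]
grip_width: 0.0051
```

```bash
python3 - <<'E'
from h import *
st()
E
```

```text
t 53.8 tcp [ 0.4658 -0.3292  0.2641] grasp [ 0.4658 -0.3292  0.2101] ytool deg 11.0 zt [ 0. -0. -1.] F [-0.  -0.6 -2.3] M [ 0.05 -0.02 -0.  ] w 0.0051 q [-0.05  0.42  0.72  1.89 -0.33  0.96  1.02]
```

Call:
jog_arm --plan '[[[0, 0, -0.15], 0], [[0, 0, -0.15], 0], [[0, 0, -0.1], 0], [[0, 0, 0], 0], [[0, 0, 0], 0]]'

```text
clock: 54.3
tcp_pos: [0.4659, -0.3293, 0.2606]
orientation: [1.998, 2.424, 0.001]
contact_force: [-0.9, 3.0, 5.3]
grip_width: 0.0053
```

```bash
python3 - <<'E'
from h import *
st()
E
```

```text
t 54.3 tcp [ 0.4659 -0.3293  0.2606] grasp [ 0.466  -0.3293  0.2066] ytool deg 11.0 zt [ 0.001  0.    -1.   ] F [-0.9  3.   5.3] M [ 0.29  0.31 -0.01] w 0.0053 q [-0.04  0.42  0.72  1.89 -0.34  0.95  1.02]
```

Seated: Fz went from -2.3 to +5.3 N at a bail height of 0.206. Releasing.

Call:
jog_arm --plan '[[[0, 0, 0], 0], [[0, 0, 0], 0], [[0, 0, 0], 0], [[0, 0, 0], 0]]' --hand 3

```text
clock: 54.7
tcp_pos: [0.4657, -0.3291, 0.2598]
orientation: [-1.998, -2.424, 0.0]
contact_force: [-0.1, 0.8, 0.6]
grip_width: 0.0301
```

Call:
jog_arm --plan '[[[0, 0, 0.5], 0], [[0, 0, 1.5], 0], [[0, 0, 2.5], 0], [[0, 0, 3], 0], [[0, 0, 3], 0], [[0, 2, 2], 0], [[0, 3, 0], 0], [[0, 4, 0], 0], [[0, 4, 0], 0], [[0, 4, 0], 0], [[0, 3, 0], 0], [[0, 1, 0], 0]]'

```text
clock: 55.9
tcp_pos: [0.4659, -0.1161, 0.386]
orientation: [1.993, 2.428, 0.003]
contact_force: [1.1, -0.9, 0.9]
grip_width: 0.0303
```

```bash
python3 - <<'E'
from h import *
st()
a=save("side","s33.png");t=save("top","t33.png")
b=save("side","s34.png");t2=save("top","t34.png")
print("motion",np.abs(a[240:400,300:480].astype(int)-b[240:400,300:480]).mean(),np.abs(t[190:300,370:450].astype(int)-t2[190:300,370:450]).mean())
for im,c in((a,(slice(245,395),slice(310,470))),(t,(slice(190,300),slice(370,470)))):
    g=cv2.cvtColor(im,cv2.COLOR_RGB2GRAY)[c]
    for r in cv2.resize(g,(110,44),interpolation=cv2.INTER_AREA): print("".join(" .:-=+*#%@"[min(9,int(v)*10//200)] for v in r))
    print()
E
```

```text
t 55.9 tcp [ 0.4659 -0.1161  0.386 ] grasp [ 0.466  -0.1161  0.332 ] ytool deg 11.3 zt [ 0.001  0.001 -1.   ] F [ 1.1 -0.9  0.9] M [-0.06  0.04  0.01] w 0.0303 q [-0.52  0.06  0.68  1.93 -0.04  1.16  0.37]
motion 1.9178935185185184 3.2920075757575757
--------=+*###################%%%%###%%%@@@@@@%%####################%%%%%%%%%%%%%%%###########################
-------=*#########################%###*************###############%%%%%%%%%%%%%%%%%%%#########################
-----=+#################################*********++++****########%%%%%%%%%%%%%%%%%%%%%%#######################
--==*################################**********+++++=+==++++++**#%%%%%%%%%%%%%%%%%%%%%%#######################
==*##############################********++++++++====+=======+*###%%%%%%%%%%%%%%%%%%%%%#######################
*###############################*****++++++++++++==========++*###*##%%##%%%%%%%%%%%%%#**######################
#################################****+++++++++++=+=========+**###*+++**###########*****#######################
####################################****++++++++++++++=====+*###*+====++
[... 8219 characters left out ...]
#+************==-=================
==========-=============-++++++++++++***+++====++++++++++++++++++++++=-----=*#********=+======================
==========-=============-++++++++++++++++++++++++++++++++++===-----=+++*######%****+==========================
=========--+=============**++++++++++++++++====---===++****####****************+=-============================
=========-=+============-*#+=++===-----==++*####*+==:.:+********************==================================
------===-=+=============+##***#####***********=. .....:*****************+====================================
----------+++++==+===+==+***********************:  .....-*************+=-=====================================
```

Call:
jog_arm --plan '[[[0, 0, 0], 0], [[0, 0, 0], 0], [[0, 0, 0], 0], [[0, 0, 0], 0], [[0, 0, 0], 0], [[0, 0, 0], 0], [[0, 0, 0], 0], [[0, 0, 0], 0], [[0, 0, 0], 0], [[0, 0, 0], 0], [[0, 0, 0], 0], [[0, 0, 0], 0]]'

```text
clock: 57.3
tcp_pos: [0.4657, -0.1191, 0.3849]
orientation: [-1.998, -2.424, -0.0]
contact_force: [0.5, -0.3, -0.6]
grip_width: 0.0303
```

```bash
python3 - <<'E'
from h import *
L=tri([ray("top",(370+25*.909,191+33.3*2.5)),ray("side",(330.4,326.5))]);Q=tri([ray("top",(370+84*.909,191+29*2.5)),ray("side",(397.3,372.7))])
print(L[0].round(3),Q[0].round(3),np.round(L[1]+Q[1],4),"mid",((L[0]+Q[0])/2).round(3))
A=[save("side","s35.png")]
for i in range(6): A.append(save("side",f"s36{i}.png"))
T=[save("top","t35.png"),save("top","t36.png")]
s=(slice(245,395),slice(310,470))
print("side diff",[np.abs(A[0][s].astype(int)-x[s]).mean().round(2) for x in A[1:]],"ref static",[np.abs(A[0][100:200,:100].astype(int)-x[100:200,:100]).mean().round(2) for x in A[1:3]])
print("vs s33",np.abs(A[0][s].astype(int)-cv2.imread("pics/s33.png")[:,:,::-1][s]).mean(), "top",np.abs(T[0][190:300,370:450].astype(int)-T[1][190:300,370:450]).mean())
tan("top",T[0]);tan("side",A[0]);st()
t0=cv2.imread("pics/top0.png").astype(int);d=np.abs(t0-T[0][:,:,::-1]).max(2)
for nm,(x,y) in dict(bowl=(277,161),jar=(345,185),can=(381,172),bottle=(196,188),mug=(180,174)).items(): print(nm,d[y-12:y+12,x-12:x+12].mean().round(1),end="; ")
g=cv2.cvtColor(A[0],cv2.COLOR_RGB2GRAY)[245:395,310:470]
for r in cv2.resize(g,(110,44),interpolation=cv2.INTER_AREA)[16:42]: print("".join(" .:-=+*#%@"[min(9,int(v)*10//200)] for v in r))
E
```

```text
[ 0.46  -0.292  0.187] [ 0.481 -0.416  0.201] [0.0021 0.0021 0.0053 0.0053] mid [ 0.47  -0.354  0.194]
side diff [np.float64(1.72), np.float64(1.73), np.float64(1.73), np.float64(1.72), np.float64(1.73), np.float64(1.72)] ref static [np.float64(1.74), np.float64(1.76)]
vs s33 2.0167777777777776 top 0.7105303030303031
top [([134.0, 254.0], 296), ([119.0, 271.0], 148), ([146.0, 276.0], 147), ([140.0, 296.0], 153)]
side [([152.0, 152.0], 210), ([132.0, 154.0], 126), ([139.0, 168.0], 59)]
t 57.75 tcp [ 0.4657 -0.1191  0.3849] grasp [ 0.4657 -0.1191  0.3309] ytool deg 11.0 zt [ 0.  0. -1.] F [0.1 0.  1. ] M [0.04 0.03 0.04] w 0.0301 q [-0.52  0.06  0.68  1.93 -0.04  1.16  0.37]
bowl 3.8; jar 3.7; can 3.6; bottle 2.6; mug 2.3; ........-=++*############################################*+==+*###############################################
.......:-=++++*##############*+**#####*#################*+==+*##############################################**
.....:-==+++=++############%#*++*****====+*###########*++==+*############################################***+=
----====+++++*############%%**+*****
[... 1816 characters left out ...]
=============++***#############*+=
%#+++++++++++++++++++*#%%%%%%%%%%%%%%%%%%%%%%%%%%%%%%%%#**+=------===========================+++**############
###*++++++++++++++++*#%%%%%%%%%%%%%%%%%%%%%%%%%%%%%%%%%%%%#*=-::--===============================+++*#########
***###**++++++++++**#%%%%%%%%%%%%%%%%%%%%%%%%%%%%%%%%%%%%%#+-:::-===================================++**######
******###**++++++*##%%%%%%%%%%%%%%%%%%%%%%%%%%%%%%%%%%%%%*=:::-========================================+**####
*********###***+*#%%%%%%%%%%%%%%%%%%%%%%%%%%%%%%%%%%%%%#+-::-==========================================++**###
###**********###*##%%%%%%%%%%%%%%%%%%%%%%%%%%%%%%%%%%%#+-::-=========================================++***###*
```

The tray is still (frame differences equal the noise) and the bail middle measures about (.470,-.354,.194), against the seat at (.470,-.359,.208). The potatoes are in the drum and the bystanders are unchanged. Handing in.

```bash
python3 -c "
from bench import *
print(hand_in())"
```

```text
the job is handed in; nothing more can be done
None
```

All five potatoes are in the drum, the empty tray was set upright on the mat and let go, and it now hangs by its bail in the hook. I handed in at about 58 s; no verdict was reported.

**How it went**
- **Pouring:** The grip would not slip in pitch, even at 20 N or with only the fingertips on the handle. I set the tray on the drum's near rim, let go so it tipped in, and pressed down on the bail until it was at 64°. I then regripped the handle and lifted the tray out; it weighed 2.47 N, so it was empty.
- **Setting down:** I levelled it lip-first on the mat and opened the fingers. It looked upright afterwards.
- **Hanging:** I pinched the bail 30 mm to one side of its middle and lowered it into the hook. The wrist force rose from -2.3 to +5.3 N when it seated, and then I let go.

**Last checks**
- All tan pixels seen in the drum were within 75 mm of its axis.
- The bail middle measured about 15 mm from the hook's seat, mostly in height.
- Repeated side pictures differed only by camera noise, so the tray was still.
- The five bystanders looked unchanged from the start, and the arm was clear of everything.

**What failed or is uncertain**
- Two pushes jammed, with wrist force up to about 70 N, under the 120 N limit. The second was open fingers pressing on the tray, so I can't rule out the 40 N limit on the gripper's body.
- One regrip closed on nothing, and an upward jerk made the potatoes hop inside the tray.
- The last height and level checks are coarse, because I had used all 12 picture views. The final bail ends differed by 14 mm in height, a roll of about 6°.

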